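Set the screw count on the batch preset console

ROBOT

A 6-joint arm with a two-finger parallel gripper is mounted at the origin on a cart in front of the work surface, level with it; the furniture and walls round the work are solid. World frame = base frame: x ahead of the robot, y to its left, z up, the work surface at z = 0. Lengths are in m, angles in rad, forces in N, time in s.
With the tool pointing down it reaches from about 0.375 to 0.9 m from the base axis. Payload 3.1 kg.
Tool frame: the origin (TCP) lies midway between the tips of the shut fingers; the grasp point (between the pads) lies 19 mm behind it; z points along the fingers, x is the direction in which the jaws open and shut, and the axes are right-handed (so a half turn about z gives the same grasp; the last joint's range is limited). The gripper opens to 87 mm and grips with 3 to 60 N. Pads are 19 mm wide; open, the fingers measure 117 mm over their backs; the gripper's body (75 mm by 190 mm) begins 51 mm behind the grasp point.
Start: joints at [1.081, 0.527, 1.433, -0, 1.181, -0.178], TCP at [0.191, 0.595, 0.223] pointing down, gripper open.
Joint ranges: [-3.08, 3.08], [-0.75, 2.2], [0.22, 2.44], [-1.43, 4.57], [0, 2.65], [-2.85, 2.85]. Speed limits (rad/s): [2.79, 2.79, 3.14, 3.14, 3.14, 3.14].

INTERFACE

Orientations are given as a unit quaternion [x, y, z, w].
In Python, from rig import * gives the robot as it stands.
- The arm moves only by the tool drive_tool, never from a script. Its argument "plan" is a list of rows, each an object with "offset": the shift along the tool's x, y, z in cm, a list of three; "delta_rot": the turn, a rotation vector about the tool's x, y, z in degrees, a list of three; "jaw": the finger opening in cm, from 0 to 8.7. In form: [{"offset": [dx, dy, dz], "delta_rot": [wx, wy, wz], "jaw": jaw}, ...]. A call has exactly 8 rows; each row is the pose to reach, as a shift and turn from the pose commanded when the call began, along the tool's axes at that moment; what a row does not reach only later rows make up. A row lasts 1/12 s, in which the tool goes at most 41.7 mm and 7.16 degrees, less where a joint would pass 70% of its speed; a pose out of reach is approached as far as the arm can. A call with a gripper value outside its range is refused whole. The fingers move at their own pace and stop on an object; "squeeze" is the grip in N (left out, the last holds). Time passes only in rows, so rows that repeat a pose let the fingers close, or fill a call up. It gives the time, the measured TCP pose, the force and the opening at its end, in the units of the state.
- get_obs(): the state, without advancing time (a new reading comes with each control period).
- camera(name): name is "scene" or "side" or "wrist"; returns the picture (420x560x3 uint8, red, green, blue); there is no depth.
- calibration(name): a dict with "K" (3x3 intrinsics, pixels), "pose" (4x4, takes a point from camera to world coordinates); the wrist camera has in their place "tool_from_camera" (4x4, takes a point from camera to tool coordinates, whose origin is the TCP and whose axes are the tool frame's). Camera axes: x right, y down, z forward; pixel columns grow to the right and rows downward; lengths in m; the calibration is good to about 2 mm. A picture is of the moment at which its call begins: read the wrist's pose just before it. calibration takes no time and is no camera call.
- hand_in(): hands the job in, once; it reports no verdict.
The state is a dict: "time": time; "q": joint angles; "joint_velocities": joint speeds; "joint_torque": joint torques, N m; "position": TCP position; "tool_rot": TCP orientation; "ft_force": force on the tool from outside, world axes, zero at the start; "moment": the same for the moment, N m; "grip_width": finger opening in m.
Only numpy, scipy, OpenCV 4.12 (cv2) and the standard library are available. Lean on these libraries where they do the work, as an engineer would, in place of code of your own. Each camera call takes 0.05 s, during which the arm holds its last target.

TASK

Set the console on the worktop for the next batch: swing the yellow keeper bar fully aside to the left, wind the black dial anticlockwise back to its stop (the red mark), then turn it exactly four clicks clockwise and let go of it. Swing the keeper bar back fully across the dial and then press the green button right down to confirm. Do not press the button before that, and leave the other things on the worktop where they are.

Things in the scene. Friction and masses are not known exactly. Their poses are not given: they have to be found in the camera images.
- console: Fixed grey wedge, 190 mm wide, 155 mm deep, front edge 35 mm and back 132 mm high, with a 190 x 170 mm panel sloping 35 degrees down to the front (the robot's side). Origin: middle of its underside; x to its back, y to its left.
- panel_dial (a point): Point on the panel's surface on the dial's axis, 35 mm right of the panel's middle. Fixed to the console: z is the panel's outward normal (35 degrees from vertical, leaning to the front), x straight up the slope, y to the left along the panel (level).
- dial_grip (a point): Middle of the dial's grip bar, on the dial's axis, 27 mm off the panel. Black dial: a 60 mm disc, top 10 mm off the panel, with a grip bar 56 mm long, 16 mm wide, standing from 10 to 39 mm off the panel. z: outward along the axis; x: along the grip bar towards the end with the orange pointer line (turns with the dial); y: across the bar.
- dial (a joint): Turn in rad, clockwise (facing the panel) positive. A detent clicks every 0.349 (20 degrees), 0 to 2.793; let go, it springs to the nearest click. 0: click at the anticlockwise stop (solid at -0.06), pointer at the long red mark, 40 degrees left of up-slope; a white mark at each further click. Four clicks: 1.396. About 0.13 N m over a click. Starts at click 1, 2 or 3.
- keeper_post (a point): Centre of the round upright black post on the free end of the yellow keeper bar: 16 mm diameter, its free part standing from 50 to 87 mm off the panel, parallel to the panel's normal; this point is 69 mm off the panel. The bar, 20 mm wide, lies 43 to 50 mm off the panel, over the dial when shut.
- keeper_hinge (a point): Point on the keeper bar's pivot axis (parallel to the panel's normal), level with keeper_post and 124 mm from it; the pivot is 62 mm up the slope from the dial's axis and its 24 mm wide head ends 56 mm off the panel.
- keeper (a joint): Swing of the keeper bar in rad: 0 = straight down the slope from its pivot, across the dial, at its stop; grows clockwise (facing the panel), the post swinging to the left; stop at 1.6, bar level, clear of the dial. Stays where it is left; about 1 N at the post moves it. Starts at 0 to 0.15.
- confirm_top (a point): Centre of the top of the green push button, 30 mm diameter, in a black housing on the panel, 93 mm left of and 42 mm down the slope from the dial's axis. Its z axis is the panel's normal; it is pressed along -z.
- confirm (a joint): Travel of the green button in m, 0 released, 0.006 right down (about 5 N); springs back.
- tape_measure: yellow tape measure, 36 x 80 x 62 mm, standing behind the console; bystander. Origin: centre of its underside.
- grease_tin: white tin with green lid, 69 mm across, 28 mm high, behind the console; bystander. Origin: centre of its underside.
- cover_part: light grey moulded cover, 52 x 88 x 24 mm, behind the console; bystander. Origin: centre of its underside.
- threadlock: red bottle with white nozzle, 34 mm wide, 98 mm high, standing behind and left of the console; bystander. Origin: centre of its underside.
- spanner: steel spanner, 137 mm long, lying flat in front of the console near the edge of the worktop; bystander. Origin: centre of its underside.
- cup_a: turned aluminium cup, 36 mm across, 43 mm high, standing left of the console; bystander. Origin: centre of its underside.
- cup_b: turned grey cup, 36 mm across, 43 mm high, standing left of the console; bystander. Origin: centre of its underside.

How it is judged:
By the outcome, as a careful person would: the job done as asked, in the order asked, and still so for the second after the job is handed in, with the robot touching nothing.
It also fails if it takes over 66 s, if anything falls off the work surface, if the arm or the gripper's body presses on something with over 40 N, if the wrist force passes 120 N, or if a joint passes its speed limit or range.

## Working session

There is one attempt and no reset: what is moved stays moved. The work goes in short steps, Python scripts to look and compute and a tool call to move; the robot and the scene stay as the last step left them, time stands still between calls to the robot, and variables do not carry over. Pictures are saved under pics/ and viewed, and the job is handed in when it is done.

Besides the shell and the picture viewer there is one more tool, called after "Request:" as a command line: name --argument value ..., lists and objects as JSON in quotes. drive_tool: Moves the arm, as the interface text tells. Its arguments: {"type":"object","properties":{"plan":{"type":"array","items":{"type":"object","properties":{"offset":{"type":"array","items":{"type":"number"}},"delta_rot":{"type":"array","items":{"type":"number"}},"jaw":{"type":"number"}}}},"squeeze":{"type":"number"}},"required":["plan"]}

```bash
ls; mkdir -p pics
python3 - <<'E'
from rig import *
import cv2
o=get_obs(); print(o)
for n in ["scene","side"]:
    im=camera(n); cv2.imwrite(f"pics/{n}0.png",im[:,:,::-1]); c=calibration(n); print(n,c["K"],c["pose"])
print(calibration("wrist"))
E
```

```text
pics
{'time': 0.0, 'q': array([ 1.08151469e+00,  5.28487533e-01,  1.43387218e+00,  9.14841125e-06,
        1.18137608e+00, -1.78507970e-01]), 'joint_velocities': array([-0.00137352,  0.00017236,  0.00069068, -0.00157726,  0.00152754,
       -0.00177465]), 'joint_torque': array([ 6.67779568e-04, -4.40044713e+01, -1.76595962e+01,  6.33548666e-02,
        5.80525026e-02, -1.47984233e-04]), 'position': array([0.19075634, 0.59443067, 0.22156808]), 'tool_rot': array([ 8.08021394e-01,  5.89152169e-01, -9.66033754e-04,  4.63739042e-04]), 'ft_force': array([ 0.22933121, -0.55137434,  0.11549262]), 'moment': array([0.01023719, 0.02113169, 0.04018055]), 'grip_width': 0.0867360143104826}
scene [[485.48536194   0.         276.18083733]
 [  0.         485.48536194 206.15248292]
 [  0.           0.           1.        ]] [[-6.71270436e-01 -5.69398354e-01  4.74532946e-01  1.73956581e-02]
 [-7.41212515e-01  5.15583464e-01 -4.29857766e-01  7.29501129e-01]
 [ 9.89643669e-05 -6.40280568e-01 -7.68141123e-01  1.02900927e+00]
 [ 0.00000000e+00  0.00000000e+00  0.00000000e+00  1.00000000e+00]]
side [[541.11552291   0.         277.86869485]
 [  0.         541.11552291 211.99790218]
 [  0.           0.           1.        ]] [[ 0.82940101 -0.37362565  0.4153286   0.12629878]
 [-0.55859633 -0.5439883   0.62613646 -0.43023656]
 [-0.00800675 -0.75131924 -0.65989036  0.77866353]
 [ 0.          0.          0.          1.        ]]
{'K': array([[294.07799602,   0.        , 282.5989629 ],
       [  0.        , 294.07799602, 210.07547198],
       [  0.        ,   0.        ,   1.        ]]), 'tool_from_camera': array([[ 9.99999702e-01,  5.11609694e-04,  5.77326883e-04,
        -1.92288400e-03],
       [-6.54682707e-04,  9.58700102e-01,  2.84418154e-01,
        -7.92414640e-02],
       [-4.07972256e-04, -2.84418447e-01,  9.58700151e-01,
        -1.61775838e-01],
       [ 0.00000000e+00,  0.00000000e+00,  0.00000000e+00,
         1.00000000e+00]])}
```

View pics/scene0.png

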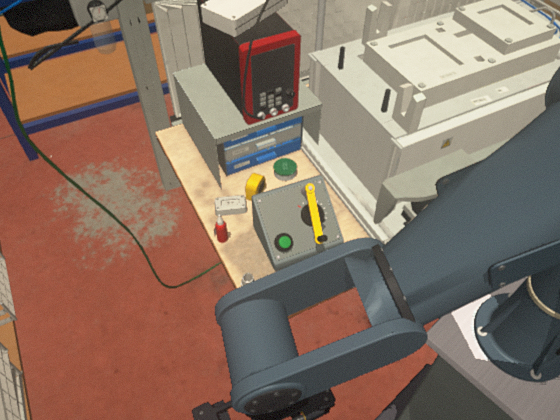

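View pics/side0.png

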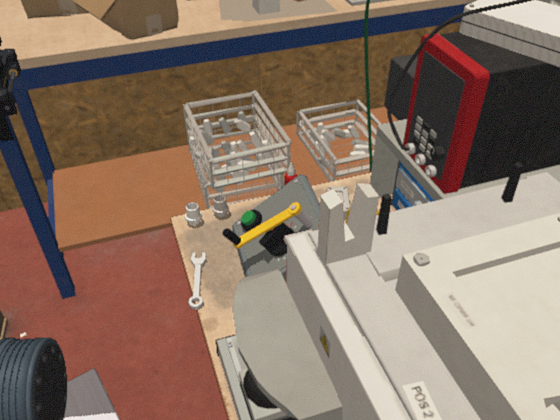

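The console shows in scene at about (295,225), with the green button at (284,242), the hinge at (310,188) and the post at (321,239). In side, the button is at (249,218), the hinge at (295,208) and the post at (231,237). I'll enlarge both.

Run:
```python
import cv2
a=cv2.imread("pics/scene0.png")[160:290,200:370]; b=cv2.imread("pics/side0.png")[160:290,170:340]
cv2.imwrite("pics/z1.png",cv2.resize(a,None,fx=4.5,fy=4.5,interpolation=cv2.INTER_CUBIC))
cv2.imwrite("pics/z2.png",cv2.resize(b,None,fx=4.5,fy=4.5,interpolation=cv2.INTER_CUBIC))
```

```text
(no output)
```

View pics/z1.png

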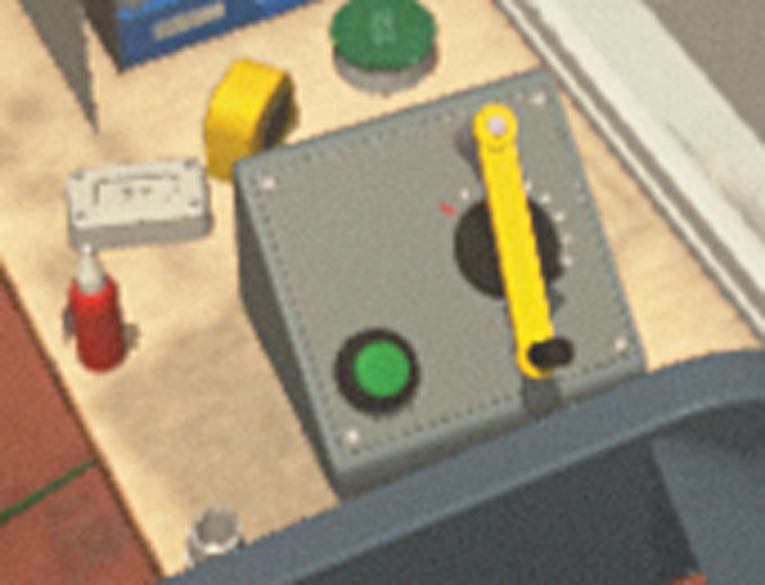

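View pics/z2.png

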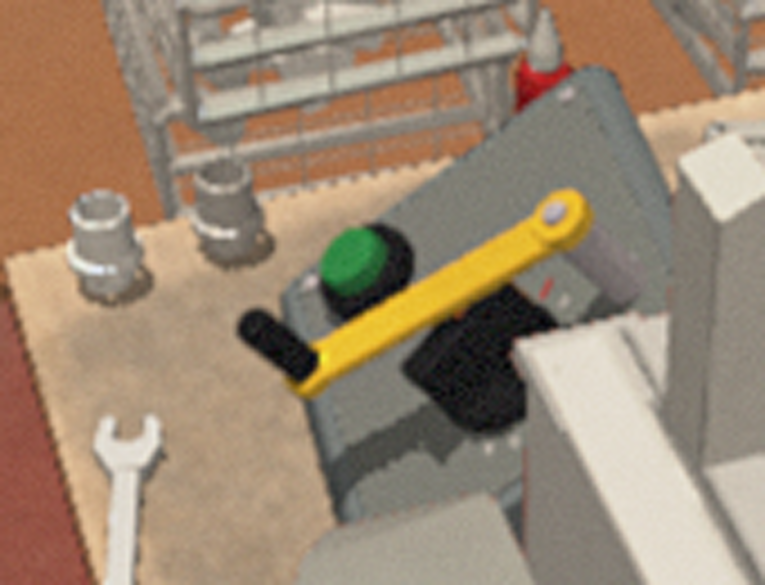

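```bash
cat > h.py <<'E'
import numpy as np, cv2
from scipy.spatial.transform import Rotation as Rn
from rig import *
def cam(n,o=None):
    c=calibration(n); K=np.array(c["K"])
    if n=="wrist":
        o=o or get_obs(); T=np.eye(4); T[:3,:3]=Rn.from_quat(o["tool_rot"]).as_matrix(); T[:3,3]=o["position"]
        return K,T@np.array(c["tool_from_camera"])
    return K,np.array(c["pose"])
def proj(K,T,P):
    P=np.atleast_2d(P); q=(P-T[:3,3])@T[:3,:3]; uv=q@K.T; return uv[:,:2]/uv[:,2:]
def ray(K,T,uv):
    d=T[:3,:3]@np.linalg.solve(K,[uv[0],uv[1],1]); return T[:3,3],d/np.linalg.norm(d)
def tri(obs):
    A=np.zeros((3,3));b=np.zeros(3)
    for K,T,uv in obs:
        o,d=ray(K,T,uv); M=np.eye(3)-np.outer(d,d); A+=M;b+=M@o
    return np.linalg.solve(A,b)
def panelR(yaw):
    c,s=np.cos(np.radians(35)),np.sin(np.radians(35))
    R0=np.array([[c,0,-s],[0,1,0],[s,0,c]])  # columns x,y,z
    return Rn.from_euler('z',yaw).as_matrix()@R0
E
python3 - <<'E'
from h import *
from scipy.optimize import least_squares
S=cam("scene");D=cam("side")
z1=lambda u,v:np.array([200+u/4.5,160+v/4.5])-0.4
z2=lambda u,v:np.array([170+u/4.5,160+v/4.5])-0.4
h=tri([(*S,z1(497,125)),(*D,z2(553,211))]); b=tri([(*S,z1(381,369)),(*D,z2(355,262))])
print("hinge",h,"button",b)
for nm,c,uv in [("h",S,z1(497,125)),("h",D,z2(553,211)),("b",S,z1(381,369)),("b",D,z2(355,262))]:
    print(nm,uv,proj(*c,h if nm=="h" else b))
ob=[(S,z1(497,125),(.062,0,.056)),(D,z2(553,211),(.062,0,.056)),(S,z1(381,369),"b"),(D,z2(355,262),"b"),
(S,z1(237,163),(.085,.130,0)),(S,z1(550,70),(.085,-.06,0)),]
def f(p):
    R=panelR(p[2]); r=[]
    for c,uv,P in ob:
        if P=="b":P=(-.042,.093,p[3])
        r+=list((proj(*c,np.array([p[0],p[1],.0835])+R@np.array(P))[0]-uv))
    return r
s=least_squares(f,[.55,.15,0,.02],x_scale=[.1,.1,.3,.01]); print(s.x,np.round(s.fun,1))
p=s.x
R=panelR(p[2])
for P in [(-.085,.13,0),(-.085,-.06,0)]: print((proj(*S,np.array([p[0],p[1],.0835])+R@np.array(P))[0]-[200,160])*4.5)
# post: cylinder top
pt=tri([(*S,z1(565,350)),(*D,z2(250,328))]); print("post top",R.T@(pt-[p[0],p[1],.0835]))
E
```

```text
hinge [0.53964008 0.14765402 0.16686791] button [0.5119274  0.25560717 0.07472943]
h [310.04444444 187.37777778] [[309.91675325 187.17817888]]
h [292.48888889 206.48888889] [[292.25447995 206.71693407]]
b [284.26666667 241.6       ] [[284.13707473 241.41767746]]
b [248.48888889 217.82222222] [[248.28364509 218.00781132]]
[ 0.52319153  0.15336382 -0.3500721   0.01871282] [-0.3 -0.1  0.5  1.1 -0.5 -0.2 -0.  -0.1 -0.3  1.   0.4  0.4]
[330.16996648 464.72530423]
[644.68983242 357.14099474]
post top [-0.06132332  0.01341086  0.08909935]
```

```bash
cat >> h.py <<'E'
PD=np.array([.5232,.1534,.0835]); YAW=-.350
def toolR(roll):
    R=panelR(YAW); x,y,n=R.T
    B=np.column_stack([y,x,-n])   # jaw along panel-left, tool y up-slope, z into panel
    return B@Rn.from_euler('z',roll,degrees=True).as_matrix()
def go(P,roll,show=True):
    """panel-frame target in mm, roll deg (clockwise facing panel)"""
    o=get_obs(); R=Rn.from_quat(o["tool_rot"]).as_matrix()
    t=PD+panelR(YAW)@(np.array(P)/1000)
    print("off cm",np.round(R.T@(t-o["position"])*100,2),"rot",np.round(Rn.from_matrix(R.T@toolR(roll)).as_rotvec(degrees=True),2))
def st():
    o=get_obs(); R=Rn.from_quat(o["tool_rot"]).as_matrix(); pr=panelR(YAW)
    e=Rn.from_matrix(toolR(0).T@R).as_rotvec(degrees=True)
    print("t",round(o["time"],2),"panel mm",np.round(pr.T@(o["position"]-PD)*1000,1),"rot",np.round(e,1),"F",np.round(pr.T@o["ft_force"],1),"M",np.round(pr.T@o["moment"],2),"g",round(o["grip_width"]*1000,1),"q",np.round(o["q"],2))
E
python3 - <<'E'
from h import *
st(); go((-61,13,170),0)
E
```

```text
t 0.1 panel mm [-300.4  300.3  379. ] rot [35.   0.6 -2.2] F [0.2 0.9 0.6] M [ 0.03 -0.    0.02] g 87.2 q [ 1.08  0.53  1.43 -0.    1.18 -0.18]
off cm [-29.95  30.45   3.44] rot [-35.01  -0.58   2.21]
```

Request:
drive_tool --plan '[{"offset":[-3,3,0],"delta_rot":[-4,0,0],"jaw":5},{"offset":[-7,7,0],"delta_rot":[-9,0,0],"jaw":5},{"offset":[-10,10,0],"delta_rot":[-14,0,0.5],"jaw":5},{"offset":[-13,13,0],"delta_rot":[-19,0,1],"jaw":5},{"offset":[-16,16,0],"delta_rot":[-24,0,1.5],"jaw":5},{"offset":[-19,19,0],"delta_rot":[-30,0,2],"jaw":5},{"offset":[-22,22,0],"delta_rot":[-35,-0.6,2.2],"jaw":5},{"offset":[-25,25,1],"delta_rot":[-35,-0.6,2.2],"jaw":5}]'

```text
time: 0.77
position: [0.3415, 0.2982, 0.2152]
tool_rot: [0.78, 0.549, 0.173, 0.247]
ft_force: [1.5, 0.2, 0.7]
grip_width: 0.0512
```

Run:
```python
from h import *
st(); go((-61,13,170),0)
o=get_obs(); im=camera("wrist"); cv2.imwrite("pics/w1.png",im[:,:,::-1])
```

```text
t 0.77 panel mm [-104.9   73.7  234.3] rot [-0.1  0.1 -0.3] F [ 1.5  0.7 -0.2] M [0.02 0.32 0.02] g 51.2 q [ 0.83  0.34  2.04 -0.92  0.73  0.31]
off cm [-6.11  4.36  6.42] rot [ 0.08 -0.15  0.25]
```

View pics/w1.png

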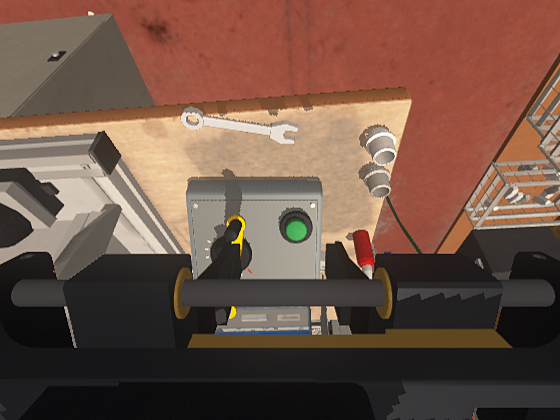

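The wrist view shows the button at (295,228), the post top near (236,226), the spanner and the cups, with the gripper bar covering the lower part. I'll check my pose estimate against this picture.

Run:
```python
from h import *
W=cam("wrist"); pr=panelR(YAW)
for n,P in dict(button=(-42,93,18.7),fl=(-85,130,0),fr=(-85,-60,0),posttop=(-61,13,87)).items(): print(n,proj(*W,PD+pr@(np.array(P)/1000)))
im=cv2.imread("pics/w1.png"); hsv=cv2.cvtColor(im,cv2.COLOR_BGR2HSV)
m=cv2.inRange(hsv,(45,120,60),(80,255,255)); n,l,s,c=cv2.connectedComponentsWithStats(m); i=1+s[1:,4].argmax(); print("green",s[i],c[i])
c=im[160:310,150:360]; cv2.imwrite("pics/w1z.png",cv2.resize(c,None,fx=3.8,fy=3.8,interpolation=cv2.INTER_CUBIC))
```

```text
button [[305.98087507 230.65958603]]
fl [[332.85576256 196.64757916]]
fr [[194.95311379 195.94061417]]
posttop [[238.6417838  235.70387467]]
green [286 220  21  21 333] [296.06606607 230.12912913]
```

View pics/w1z.png

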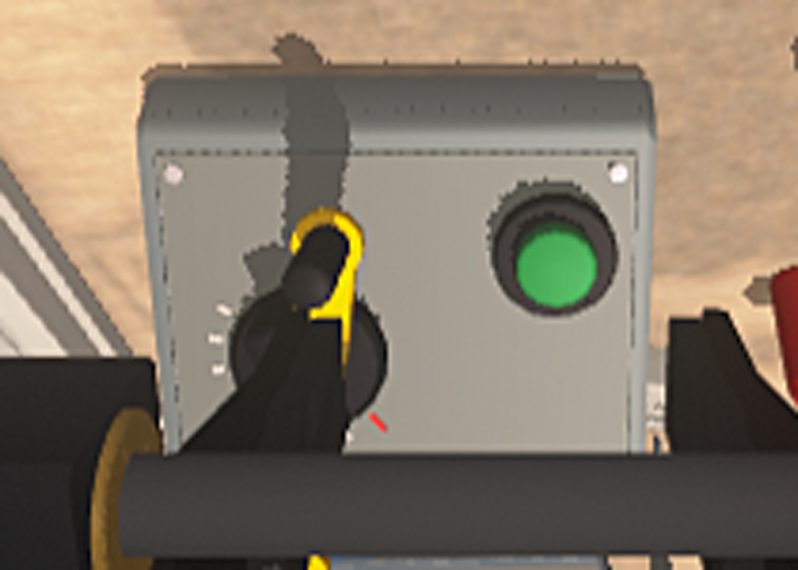

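Run:
```python
from h import *
st(); W=cam("wrist"); im=camera("wrist")[:,:,::-1].copy(); pr=panelR(YAW); cv2.imwrite("pics/w2.png",im)
for n,P in dict(button=(-42,93,18.7),fl=(-85,130,0),fr=(-85,-60,0),posttop=(-61,13,87)).items(): print(n,proj(*W,PD+pr@(np.array(P)/1000)))
hsv=cv2.cvtColor(im,cv2.COLOR_BGR2HSV)
m=cv2.inRange(hsv,(45,120,60),(80,255,255)); n,l,s,c=cv2.connectedComponentsWithStats(m); i=1+s[1:,4].argmax(); print("green",s[i],c[i])
st()
```

```text
t 0.82 panel mm [-102.7   65.6  230.9] rot [ 0.  -0.7 -0.1] F [ 1.1 -4.9 -0.3] M [-0.23  0.29  0.01] g 51.1 q [ 0.82  0.34  2.05 -0.92  0.73  0.3 ]
button [[305.98087507 230.65958603]]
fl [[332.85576256 196.64757916]]
fr [[194.95311379 195.94061417]]
posttop [[238.6417838  235.70387467]]
green [295 220  21  21 339] [304.90265487 229.8259587 ]
t 0.87 panel mm [-103.4   68.6  231.9] rot [ 0.1 -0.5  0.1] F [-0.5  0.2  0. ] M [ 0.01  0.41 -0.06] g 50.3 q [ 0.82  0.34  2.05 -0.92  0.73  0.3 ]
```

Run:
```python
from h import *
st(); go((-61,13,100),0);go((-61,13,57),0)
```

```text
t 0.87 panel mm [-103.4   68.6  231.9] rot [ 0.1 -0.5  0.1] F [-0.5  0.2  0. ] M [ 0.01  0.41 -0.06] g 50.3 q [ 0.82  0.34  2.05 -0.92  0.73  0.3 ]
off cm [-5.43  4.27 13.24] rot [-0.11  0.54 -0.09]
off cm [-5.39  4.28 17.54] rot [-0.11  0.54 -0.09]
```

Request:
drive_tool --plan '[{"offset":[-1.5,1,2],"delta_rot":[0,0,0],"jaw":5},{"offset":[-3,2,4],"delta_rot":[0,0.5,0],"jaw":5},{"offset":[-4.5,3.5,6],"delta_rot":[0,0.5,0],"jaw":5},{"offset":[-5.4,4.3,8],"delta_rot":[0,0.5,0],"jaw":5},{"offset":[-5.4,4.3,10],"delta_rot":[0,0.5,0],"jaw":5},{"offset":[-5.4,4.3,12],"delta_rot":[0,0.5,0],"jaw":5},{"offset":[-5.4,4.3,13],"delta_rot":[0,0.5,0],"jaw":5},{"offset":[-5.4,4.3,13],"delta_rot":[0,0.5,0],"jaw":5}]'

```text
time: 1.53
position: [0.4312, 0.2156, 0.1398]
tool_rot: [0.782, 0.548, 0.171, 0.243]
ft_force: [0.2, 0.2, 0.3]
grip_width: 0.0501
```

Run:
```python
from h import *
W=cam("wrist"); im=camera("wrist")[:,:,::-1].copy();st(); go((-61,13,57),0); cv2.imwrite("pics/w3.png",im)
im=camera("scene")[:,:,::-1].copy(); cv2.imwrite("pics/s3.png",cv2.resize(im[150:300,220:380],None,fx=4,fy=4,interpolation=cv2.INTER_CUBIC))
pr=panelR(YAW); print(proj(*W,PD+pr@(np.array((-61,13,87))/1000)))
```

```text
t 1.58 panel mm [-56.3  26.6 108.8] rot [ 0.4  0.2 -0. ] F [-0.2 -0.   0.8] M [0.   0.39 0.05] g 49.6 q [ 0.5   0.5   2.15 -1.43  0.44  0.6 ]
off cm [-1.38 -0.43  5.18] rot [-0.42 -0.18  0.01]
[[264.43612626 238.70523507]]
```

View pics/w3.png

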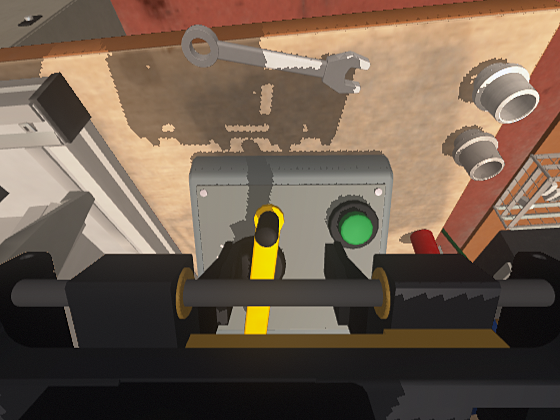

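View pics/s3.png

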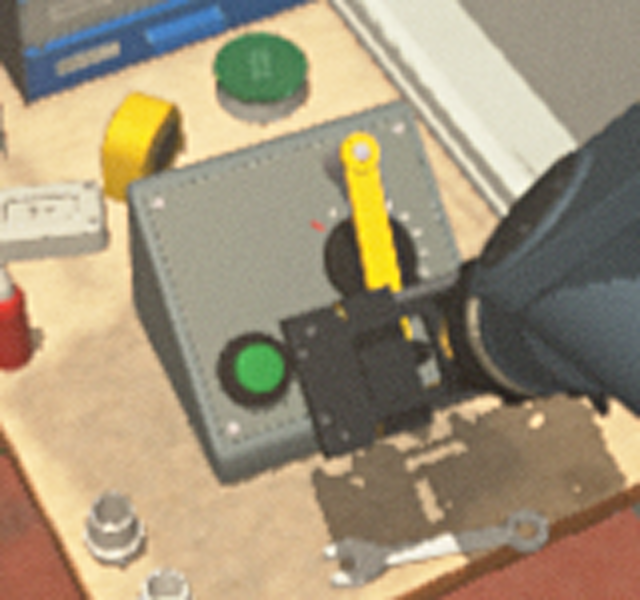

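The arm stopped short of its target: joint 4 is at its −1.43 limit. I'll fit a simple kinematic model from the logged poses to see which tool tilts are feasible.

Run:
```python
from h import *
from scipy.optimize import least_squares
o=get_obs(); print(repr(o["q"]),o["position"],repr(o["tool_rot"]))
np.save("cur.npy",np.concatenate([o["q"],o["position"],o["tool_rot"]]))
pr=panelR(YAW)
def pose(pm,e): return PD+pr@(np.array(pm)/1000), toolR(0)@Rn.from_rotvec(e,degrees=True).as_matrix()
data=[(np.array([1.08151,.528487,1.43387,0,1.181376,-.178508]),np.array([.19075634,.59443067,.22156808]),Rn.from_quat([.808021,.589152,-.000966,.000464]).as_matrix()),
(o["q"],o["position"],Rn.from_quat(o["tool_rot"]).as_matrix())]
for q,pm,e in [([.82,.34,2.05,-.92,.73,.30],(-103.4,68.6,231.9),(.1,-.5,.1))]:
    data.append((np.array(q),*pose(pm,e)))
# orientation test
for q,p,R in data:
    for s4 in (1,-1):
      for s6 in (1,-1):
        for off in (0,90,180,270):
          M=Rn.from_euler('z',q[0])*Rn.from_euler('y',q[1]+q[2])*Rn.from_euler('z',s4*q[3])*Rn.from_euler('y',q[4])*Rn.from_euler('z',s6*q[5])*Rn.from_euler('z',off,degrees=True)
          d=np.degrees(np.linalg.norm(Rn.from_matrix(M.as_matrix().T@R).as_rotvec()))
          if d<8: print(s4,s6,off,round(d,2))
    print()
```

```text
array([ 0.50488738,  0.49676602,  2.15026852, -1.42991183,  0.44464515,
        0.60035761]) [0.42966678 0.21565186 0.14072986] array([0.78192323, 0.54792938, 0.17176795, 0.24262157])
1 1 180 0.0
-1 1 180 0.0

1 1 180 0.0

1 1 180 0.31
```

```bash
cat > kin.py <<'E'
from h import *
from scipy.optimize import least_squares
Rz=lambda a:Rn.from_euler('z',a).as_matrix(); Ry=lambda a:Rn.from_euler('y',a).as_matrix()
def fk(k,q):
    a1,d1,L2,a3,d4,d6=k
    A=Rz(q[0]); F=A@Ry(q[1]+q[2]); R=F@Rz(q[3])@Ry(q[4])@Rz(q[5]+np.pi)
    return A@[a1,0,d1]+A@Ry(q[1])@[0,0,L2]+F@[a3,0,d4]+d6*R[:,2],R
def ik(k,p,R,q0,free=None):
    lo=np.array([-3.08,-.75,.22,-1.6,0.02,-2.85]);hi=np.array([3.08,2.2,2.44,4.57,2.65,2.85])
    f=lambda q:(lambda P,M:np.r_[(P-p)*1000,Rn.from_matrix(M.T@R).as_rotvec(degrees=True)*3])(*fk(k,q))
    s=least_squares(f,np.clip(q0,lo+.01,hi-.01),bounds=(lo,hi)); return s.x,np.abs(s.fun).max()
E
python3 - <<'E'
from kin import *
c=np.load("cur.npy")
pr=panelR(YAW)
data=[(np.array([1.08151,.528487,1.43387,0,1.181376,-.178508]),np.array([.19075634,.59443067,.22156808]),1),
(c[:6],c[6:9],1),
(np.array([.82,.34,2.05,-.92,.73,.30]),PD+pr@np.array([-.1034,.0686,.2319]),.3)]
f=lambda k:np.concatenate([(fk(k,q)[0]-p)*1000*w for q,p,w in data]+[(np.array(k)-[0.0,.3,.45,0,.45,.27])*2])
s=least_squares(f,[0,.3,.45,0,.45,.27]); print(np.round(s.x,4),np.round(s.fun,2)); np.save("k.npy",s.x)
E
```

```text
[ 0.0989 -0.1135  0.6114  0.0516  0.2457  0.0512] [ 98.01 -52.11   0.3    1.53  -2.24   0.42  -5.89   4.02  -2.38   0.2
  -0.83   0.32   0.1   -0.41  -0.44]
```

```bash
sed -i 's/a1,d1,L2,a3,d4,d6=k/a1,d1,L2,a3,d4,d6,b=k/; s/A@\[a1,0,d1\]/A@[a1,b,d1]/' kin.py
python3 - <<'E'
from kin import *
c=np.load("cur.npy")
pr=panelR(YAW)
data=[(np.array([1.08151,.528487,1.43387,0,1.181376,-.178508]),np.array([.19075634,.59443067,.22156808]),1),
(c[:6],c[6:9],1),
(np.array([.82,.34,2.05,-.92,.73,.30]),PD+pr@np.array([-.1034,.0686,.2319]),.3)]
k0=np.array([0.0,.3,.45,0,.45,.27,.11])
f=lambda k:np.concatenate([(fk(k,q)[0]-p)*1000*w for q,p,w in data]+[(np.array(k)-k0)*1])
s=least_squares(f,k0); print(np.round(s.x,4),np.round(s.fun[:9],2)); np.save("k.npy",s.x); k=s.x
# survey
for name,P in dict(post=(-61,13,57),post_end=(62,124,57),dial=(0,0,15),dialup=(0,0,120),button=(-42,93,18)).items():
  for tilt in (0,5,10,15,20,30):   # reduce tilt (more vertical)
    R=toolR(0)@Rn.from_rotvec([tilt,0,0],degrees=True).as_matrix()
    q,e=ik(k,PD+pr@np.array(P)/1000,R,c[:6]*[1,1,1,.8,1,1]); print(name,tilt,np.round(q,2),round(e,1))
E
```

```text
[0.0049 0.2827 0.5785 0.1145 0.3917 0.3054 0.111 ] [ 0.    0.01  0.03  0.01  0.04  0.05 -0.   -0.17 -0.27]
post 0 [ 0.44  0.61  2.14 -1.6   0.43  0.74] 5.7
post 5 [ 0.39  0.59  2.14 -1.54  0.34  0.64] 0.0
post 10 [ 0.35  0.56  2.1  -1.13  0.31  0.19] 0.0
post 15 [ 0.31  0.54  2.06 -0.71  0.33 -0.26] 0.0
post 20 [ 0.27  0.54  2.02 -0.4   0.4  -0.59] 0.0
post 30 [ 0.21  0.54  1.93 -0.08  0.6  -0.95] 0.0
post_end 0 [ 0.45  0.57  1.77 -0.93  0.54 -0.02] 0.0
post_end 5 [ 0.42  0.56  1.73 -0.7   0.57 -0.26] 0.0
post_end 10 [ 0.39  0.55  1.69 -0.5   0.63 -0.46] 0.0
post_end 15 [ 0.36  0.55  1.64 -0.35  0.71 -0.62] 0.0
post_end 20 [ 0.33  0.56  1.6  -0.23  0.79 -0.75] 0.0
post_end 30 [ 0.28  0.59  1.5  -0.06  0.98 -0.91] 0.0
dial 0 [ 0.29  0.62  2.07 -1.6   0.35  0.59] 5.5
dial 5 [ 0.25  0.6   2.06 -1.44  0.29  0.4 ] 0.0
dial 10 [ 0.22  0.58  2.01 -0.94  0.29 -0.13] 0.0
dial 15 [ 0.19  0.57  1.97 -0.54  0.35 -0.55] 0.0
dial 20 [ 0.16  0.57  1.92 -0.3   0.45 -0.81] 0.0
dial 30 [ 0.11  0.58  1.81 -0.06  0.67 -1.06] 0.0
dialup 0 [ 0.38  0.39  2.13 -1.25  0.42  0.28] 0.0
dialup 5 [ 0.34  0.37  2.09 -0.91  0.42 -0.09] 0.0
dialup 10 [ 0.3   0.36  2.04 -0.61  0.46 -0.4 ] 0.0
dialup 15 [ 0.26  0.35  2.   -0.4   0.54 -0.64] 0.0
dialup 20 [ 0.23  0.36  1.95 -0.24  0.63 -0.81] 0.0
dialup 30 [ 0.17  0.39  1.85 -0.06  0.83 -1.01] 0.0
button 0 [ 0.5   0.7   1.96 -1.47  0.45  0.64] 0.0
button 5 [ 0.46  0.68  1.93 -1.19  0.4   0.33] 0.0
button 10 [ 0.43  0.66  1.89 -0.87  0.4  -0.02] 0.0
button 15 [ 0.39  0.65  1.86 -0.58  0.44 -0.33] 0.0
button 20 [ 0.36  0.64  1.82 -0.35  0.51 -0.57] 0.0
button 30 [ 0.3   0.66  1.73 -0.08  0.69 -0.86] 0.0
```

Run:
```python
from kin import *
k=np.load("k.npy"); c=np.load("cur.npy"); pr=panelR(YAW)
q0=np.array([.35,.56,2.1,-.9,.31,.0])
def s(name,P,roll,tilt):
    R=toolR(roll)@Rn.from_rotvec([tilt,0,0],degrees=True).as_matrix()
    q,e=ik(k,PD+pr@np.array(P)/1000,R,q0); print(name,"roll",roll,"tilt",tilt,np.round(q,2),round(e,1))
for tilt in (8,12,16):
  for roll in (-44,-20,0,20,42): s("dial",(0,0,15),roll,tilt)
for roll in (0,30,45):
  for tilt in (12,18):
    for a in (-2,45,90): s(f"post{a}",(62-124*np.cos(np.radians(a)),124*np.sin(np.radians(a)),57),roll,tilt)
```

```text
dial roll -44 tilt 8 [ 0.3   0.61  2.   -1.16  0.42 -0.6 ] 0.0
dial roll -20 tilt 8 [ 0.26  0.6   2.01 -1.11  0.35 -0.27] 0.0
dial roll 0 tilt 8 [ 0.23  0.59  2.03 -1.14  0.28  0.08] 0.0
dial roll 20 tilt 8 [ 0.2   0.58  2.06 -1.31  0.21  0.58] 0.0
dial roll 42 tilt 8 [ 0.18  0.58  2.09 -1.6   0.17  1.23] 2.6
dial roll -44 tilt 12 [ 0.31  0.61  1.94 -0.95  0.49 -0.81] 0.0
dial roll -20 tilt 12 [ 0.25  0.59  1.96 -0.82  0.4  -0.57] 0.0
dial roll 0 tilt 12 [ 0.21  0.57  2.   -0.76  0.3  -0.32] 0.0
dial roll 20 tilt 12 [ 0.17  0.57  2.04 -0.8   0.19  0.03] 0.0
dial roll 42 tilt 12 [ 0.13  0.57  2.1  -1.55  0.08  1.13] 0.0
dial roll -44 tilt 16 [ 0.31  0.62  1.89 -0.8   0.58 -0.95] 0.0
dial roll -20 tilt 16 [ 0.24  0.59  1.91 -0.62  0.48 -0.77] 0.0
dial roll 0 tilt 16 [ 0.18  0.57  1.96 -0.48  0.37 -0.61] 0.0
dial roll 20 tilt 16 [ 0.13  0.56  2.01 -0.33  0.23 -0.46] 0.0
dial roll 42 tilt 16 [ 0.08  0.56  2.09  0.13  0.05 -0.59] 0.0
post-2 roll 0 tilt 12 [ 0.3   0.55  2.12 -1.04  0.28  0.06] 0.0
post45 roll 0 tilt 12 [ 0.42  0.57  1.88 -0.63  0.48 -0.27] 0.0
post90 roll 0 tilt 12 [ 0.38 
[... 306 characters left out ...]
 tilt 12 [ 0.38  0.55  1.96 -0.72  0.31  0.3 ] 0.0
post90 roll 30 tilt 12 [ 0.34  0.53  1.75 -0.39  0.5  -0.08] 0.0
post-2 roll 30 tilt 18 [ 0.16  0.53  2.18 -0.37  0.07 -0.21] 0.0
post45 roll 30 tilt 18 [ 0.31  0.54  1.95 -0.27  0.31 -0.19] 0.0
post90 roll 30 tilt 18 [ 0.28  0.52  1.73 -0.14  0.53 -0.36] 0.0
post-2 roll 45 tilt 12 [ 0.23  0.54  2.19 -1.6   0.13  1.33] 9.4
post45 roll 45 tilt 12 [ 0.37  0.55  2.   -0.93  0.23  0.76] 0.0
post90 roll 45 tilt 12 [ 0.33  0.52  1.79 -0.42  0.41  0.2 ] 0.0
post-2 roll 45 tilt 18 [ 0.12  0.54  2.23  2.47  0.06 -2.85] 2.8
post45 roll 45 tilt 18 [ 0.29  0.54  2.01 -0.28  0.16  0.06] 0.0
post90 roll 45 tilt 18 [ 0.27  0.51  1.79 -0.09  0.4  -0.16] 0.0
```

Run:
```python
from kin import *
k=np.load("k.npy"); c=np.load("cur.npy"); pr=panelR(YAW)
for tilt in (14,16,18,20,22):
  q=np.array([.31,.62,1.89,-.8,.58,-.95])
  for roll in (-44,-30,-15,0,10,20,30,34,38,42):
    R=toolR(roll)@Rn.from_rotvec([tilt,0,0],degrees=True).as_matrix()
    q,e=ik(k,PD+pr@np.array((0,0,15))/1000,R,q); print("dial roll",roll,"tilt",tilt,np.round(q[3:],2),round(e,1))
```

```text
dial roll -44 tilt 14 [-0.86  0.53 -0.89] 0.0
dial roll -30 tilt 14 [-0.77  0.48 -0.77] 0.0
dial roll -15 tilt 14 [-0.68  0.41 -0.63] 0.0
dial roll 0 tilt 14 [-0.6   0.33 -0.48] 0.0
dial roll 10 tilt 14 [-0.56  0.27 -0.37] 0.0
dial roll 20 tilt 14 [-0.54  0.2  -0.24] 0.0
dial roll 30 tilt 14 [-0.56  0.13 -0.07] 0.0
dial roll 34 tilt 14 [-0.6   0.1   0.04] 0.0
dial roll 38 tilt 14 [-0.7   0.07  0.2 ] 0.0
dial roll 42 tilt 14 [-0.97  0.04  0.53] 0.0
dial roll -44 tilt 16 [-0.8   0.58 -0.95] 0.0
dial roll -30 tilt 16 [-0.69  0.52 -0.85] 0.0
dial roll -15 tilt 16 [-0.58  0.45 -0.73] 0.0
dial roll 0 tilt 16 [-0.48  0.37 -0.61] 0.0
dial roll 10 tilt 16 [-0.41  0.3  -0.53] 0.0
dial roll 20 tilt 16 [-0.33  0.23 -0.46] 0.0
dial roll 30 tilt 16 [-0.22  0.15 -0.42] 0.0
dial roll 34 tilt 16 [-0.16  0.12 -0.42] 0.0
dial roll 38 tilt 16 [-0.07  0.08 -0.45] 0.0
dial roll 42 tilt 16 [ 0.13  0.05 -0.59] 0.0
dial roll -44 tilt 18 [-0.74  0.62 -1.01] 0.0
dial roll -30 tilt 18 [-0.63  0.57 -0.91] 0.0
dial roll -15 tilt 18 [-0.5   0.49 -0.81] 0.0
dial roll 0 tilt 18 [-0.38  0.4  -0.72] 0.0
dial roll 10 t
[... 459 characters left out ...]
[-0.19  0.37 -0.77] 0.0
dial roll 20 tilt 20 [-0.04  0.3  -0.77] 0.0
dial roll 30 tilt 20 [ 0.17  0.22 -0.85] 0.0
dial roll 34 tilt 20 [ 0.3   0.19 -0.92] 0.0
dial roll 38 tilt 20 [ 0.48  0.16 -1.03] 0.0
dial roll 42 tilt 20 [ 0.72  0.13 -1.22] 0.0
dial roll -44 tilt 22 [-0.65  0.72 -1.09] 0.0
dial roll -30 tilt 22 [-0.52  0.66 -1.01] 0.0
dial roll -15 tilt 22 [-0.38  0.58 -0.94] 0.0
dial roll 0 tilt 22 [-0.23  0.49 -0.88] 0.0
dial roll 10 tilt 22 [-0.11  0.42 -0.86] 0.0
dial roll 20 tilt 22 [ 0.05  0.34 -0.88] 0.0
dial roll 30 tilt 22 [ 0.28  0.26 -0.97] 0.0
dial roll 34 tilt 22 [ 0.41  0.23 -1.04] 0.0
dial roll 38 tilt 22 [ 0.57  0.2  -1.15] 0.0
dial roll 42 tilt 22 [ 0.78  0.18 -1.3 ] 0.0
```

```bash
cat >> h.py <<'E'
def toolRt(roll,tilt): return toolR(roll)@Rn.from_rotvec([tilt,0,0],degrees=True).as_matrix()
def go(P,roll,tilt=18):
    o=get_obs(); R=Rn.from_quat(o["tool_rot"]).as_matrix()
    t=PD+panelR(YAW)@(np.array(P)/1000)
    print("off cm",np.round(R.T@(t-o["position"])*100,2),"rot",np.round(Rn.from_matrix(R.T@toolRt(roll,tilt)).as_rotvec(degrees=True),2))
def st(tilt=18):
    o=get_obs(); R=Rn.from_quat(o["tool_rot"]).as_matrix(); pr=panelR(YAW)
    e=Rn.from_matrix(R@toolRt(0,tilt).T); e=pr.T@e.as_rotvec(degrees=True)
    print("t",round(o["time"],2),"panel mm",np.round(pr.T@(o["position"]-PD)*1000,1),"rot(panel axes, from roll0/tilt)",np.round(e,1),"F",np.round(pr.T@o["ft_force"],1),"M",np.round(pr.T@o["moment"],2),"g",round(o["grip_width"]*1000,1),"q",np.round(o["q"],2))
E
python3 - <<'E'
from h import *
st(); go((-61,13,105),0)
E
```

```text
t 1.63 panel mm [-56.6  26.4 109.5] rot(panel axes, from roll0/tilt) [  0.2 -17.6  -0. ] F [ 0.2  0.5 -0.5] M [-0.05  0.37  0.01] g 49.9 q [ 0.5   0.5   2.15 -1.43  0.44  0.6 ]
off cm [-1.34 -0.43  0.45] rot [17.59 -0.2   0.06]
```

Request:
drive_tool --plan '[{"offset":[0,0,0],"delta_rot":[3,0,0],"jaw":5},{"offset":[0,0,0],"delta_rot":[7,0,0],"jaw":5},{"offset":[0,0,0],"delta_rot":[12,0,0],"jaw":5},{"offset":[-0.3,0,0],"delta_rot":[17,0,0],"jaw":5},{"offset":[-0.5,-0.2,0],"delta_rot":[17.6,0,0],"jaw":5},{"offset":[-0.5,-0.2,0],"delta_rot":[17.6,0,0],"jaw":5},{"offset":[-0.5,-0.2,0],"delta_rot":[17.6,0,0],"jaw":5},{"offset":[-0.5,-0.2,0],"delta_rot":[17.6,0,0],"jaw":5}]'

```text
time: 2.3
position: [0.4267, 0.2115, 0.1408]
tool_rot: [0.81, 0.567, 0.087, 0.12]
ft_force: [-0.3, -0.5, 0.2]
grip_width: 0.0502
```

Run:
```python
from h import *
W=cam("wrist"); im=camera("wrist")[:,:,::-1].copy();st(); go((-61,13,57),0); cv2.imwrite("pics/w4.png",im)
pr=panelR(YAW); print(proj(*W,PD+pr@(np.array([(-61,13,87),(-42,93,18.7)])/1000).T.reshape(3,-1) if 0 else np.array([PD+pr@(np.array(P)/1000) for P in [(-61,13,87),(-61,13,50),(-42,93,18.7)]])))
```

```text
t 2.35 panel mm [-58.5  21.1 110.4] rot(panel axes, from roll0/tilt) [ 0.2 -0.  -0. ] F [-0.6  0.2 -1. ] M [-0.03  0.2  -0.01] g 49.9 q [ 0.35  0.43  2.03 -0.41  0.48 -0.53]
off cm [-0.83  1.4   5.15] rot [ 0.04 -0.23  0.06]
[[272.70067307 249.77527788]
 [273.97806727 244.7347521 ]
 [362.08520983 262.20049878]]
```

View pics/w4.png

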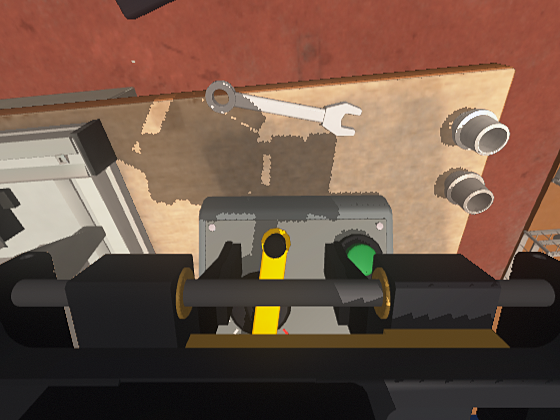

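The post top is at (275,245), within 2–5 px of prediction, and sits between the fingers. I'll go down and grip it.

Request:
drive_tool --plan '[{"offset":[-0.4,0.4,0],"delta_rot":[0,0,0],"jaw":5},{"offset":[-0.7,0.8,0.5],"delta_rot":[0,0,0],"jaw":5},{"offset":[-0.7,1,2],"delta_rot":[0,0,0],"jaw":5},{"offset":[-0.7,1.2,3.5],"delta_rot":[0,0,0],"jaw":5},{"offset":[-0.7,1.4,4.6],"delta_rot":[0,0,0],"jaw":5},{"offset":[-0.7,1.4,5],"delta_rot":[0,0,0],"jaw":5},{"offset":[-0.7,1.4,5],"delta_rot":[0,0,0],"jaw":4},{"offset":[-0.7,1.4,5],"delta_rot":[0,0,0],"jaw":3}]' --squeeze 12

```text
time: 3.02
position: [0.4496, 0.1947, 0.0953]
tool_rot: [0.81, 0.567, 0.085, 0.12]
ft_force: [0.3, 0.1, -0.2]
grip_width: 0.043
```

Request:
drive_tool --plan '[{"offset":[0,0,0],"delta_rot":[0,0,0],"jaw":2},{"offset":[0,0,0],"delta_rot":[0,0,0],"jaw":1},{"offset":[0,0,0],"delta_rot":[0,0,0],"jaw":1},{"offset":[0,0,0],"delta_rot":[0,0,0],"jaw":1},{"offset":[0,0,0],"delta_rot":[0,0,0],"jaw":1},{"offset":[0,0,0],"delta_rot":[0,0,0],"jaw":1},{"offset":[0,0,0],"delta_rot":[0,0,0],"jaw":1},{"offset":[0,0,0],"delta_rot":[0,0,0],"jaw":1}]' --squeeze 12

```text
time: 3.68
position: [0.4501, 0.1951, 0.0959]
tool_rot: [0.81, 0.567, 0.086, 0.12]
ft_force: [-2.0, 1.3, 3.8]
grip_width: 0.0152
```

Run:
```python
from h import *
st()
o=get_obs(); pr=panelR(YAW); P=pr.T@(o["position"]-PD)*1000
R=Rn.from_quat(o["tool_rot"]).as_matrix()
# grasp-point to TCP vs post: TCP projected; swing targets rigid about hinge (orientation fixed)
r=P[:2]-[62,0]; print("radius",np.hypot(*r),"angle",np.degrees(np.arctan2(r[1],-r[0])))
a0=np.radians(6.5)
for a in (12,24,36,48,60,72,84,91.7,93,95):
    a=np.radians(a); d=124*np.array([np.cos(a0)-np.cos(a),np.sin(a)-np.sin(a0),0])
    print(round(np.degrees(a),1),np.round(R.T@pr@d/10,2))
```

```text
t 3.68 panel mm [-60.8  14.1  57.7] rot(panel axes, from roll0/tilt) [ 0.2  0.  -0. ] F [0.3 0.6 4.5] M [ 0.19  0.3  -0.02] g 15.2 q [ 0.29  0.54  2.04 -0.5   0.37 -0.48]
radius 123.6479949595992 angle 6.561862519472021
12.0 [ 1.17  0.18 -0.05]
24.0 [ 3.64  0.94 -0.29]
36.0 [ 5.89  2.18 -0.69]
48.0 [ 7.81  3.83 -1.22]
60.0 [ 9.34  5.82 -1.86]
72.0 [10.4   8.07 -2.59]
84.0 [10.94 10.49 -3.37]
91.7 [11.   12.07 -3.89]
93.0 [10.99 12.34 -3.97]
95.0 [10.96 12.75 -4.11]
```

Request:
drive_tool --plan '[{"offset":[0.6,0.1,0],"delta_rot":[0,0,0],"jaw":1},{"offset":[1.2,0.2,-0.05],"delta_rot":[0,0,0],"jaw":1},{"offset":[2.4,0.55,-0.15],"delta_rot":[0,0,0],"jaw":1},{"offset":[3.65,0.95,-0.3],"delta_rot":[0,0,0],"jaw":1},{"offset":[4.8,1.5,-0.5],"delta_rot":[0,0,0],"jaw":1},{"offset":[5.9,2.2,-0.7],"delta_rot":[0,0,0],"jaw":1},{"offset":[6.9,3.0,-0.95],"delta_rot":[0,0,0],"jaw":1},{"offset":[7.8,3.85,-1.2],"delta_rot":[0,0,0],"jaw":1}]'

```text
time: 4.35
position: [0.5058, 0.2567, 0.1175]
tool_rot: [0.811, 0.567, 0.083, 0.119]
ft_force: [-4.0, 0.2, 2.0]
grip_width: 0.0153
```

```bash
cat >> h.py <<'E'
def swing(angs):
    o=get_obs(); pr=panelR(YAW); P=pr.T@(o["position"]-PD)*1000; R=Rn.from_quat(o["tool_rot"]).as_matrix()
    r=P[:2]-[62,0]; print("radius",np.hypot(*r),"angle",np.degrees(np.arctan2(r[1],-r[0])))
    for a in angs:
        a=np.radians(a); d=np.array([62-124*np.cos(a),124*np.sin(a),58])-P
        print(round(np.degrees(a),1),np.round(R.T@pr@d/10,2))
E
python3 - <<'E'
from h import *
st(); swing((56,64,72,80,88,91.7,94,96))
E
```

```text
t 4.35 panel mm [-22.9  91.1  57.5] rot(panel axes, from roll0/tilt) [-0.   0.3  0. ] F [-2.  -1.2  3.8] M [-0.23  0.7  -0.04] g 15.3 q [ 0.38  0.56  1.82 -0.36  0.57 -0.56]
radius 124.48590566564496 angle 47.02142847295533
56.0 [ 1.17  1.46 -0.53]
64.0 [ 2.04  2.88 -1.  ]
72.0 [ 2.68  4.4  -1.51]
80.0 [ 3.1   6.   -2.04]
88.0 [ 3.28  7.63 -2.58]
91.7 [ 3.29  8.39 -2.83]
94.0 [ 3.26  8.86 -2.99]
96.0 [ 3.22  9.27 -3.12]
```

Request:
drive_tool --plan '[{"offset":[1.1,1.4,-0.45],"delta_rot":[0,0,0],"jaw":1},{"offset":[2.0,2.85,-0.95],"delta_rot":[0,0,0],"jaw":1},{"offset":[2.7,4.4,-1.5],"delta_rot":[0,0,0],"jaw":1},{"offset":[3.1,6.0,-2.0],"delta_rot":[0,0,0],"jaw":1},{"offset":[3.25,7.2,-2.4],"delta_rot":[0,0,0],"jaw":1},{"offset":[3.3,8.2,-2.75],"delta_rot":[0,0,0],"jaw":1},{"offset":[3.3,8.6,-2.9],"delta_rot":[0,0,0],"jaw":1},{"offset":[3.3,8.8,-2.95],"delta_rot":[0,0,0],"jaw":1}]'

```text
time: 5.02
position: [0.5865, 0.2623, 0.1693]
tool_rot: [0.811, 0.567, 0.082, 0.117]
ft_force: [-6.5, 7.2, -8.7]
grip_width: 0.0155
```

Run:
```python
from h import *
st(); swing((91.7,94,96))
im=camera("side")[:,:,::-1]; cv2.imwrite("pics/d5.png",cv2.resize(im[140:300,160:350],None,fx=4,fy=3.7,interpolation=cv2.INTER_CUBIC))
st()
```

```text
t 5.02 panel mm [ 67.3 124.   57.6] rot(panel axes, from roll0/tilt) [ 0.   0.6 -0.1] F [-12.    4.5  -2.3] M [ 0.84  1.9  -0.28] g 15.5 q [ 0.33  0.55  1.6  -0.26  0.78 -0.72]
radius 124.15171567435188 angle 92.45466055033413
91.7 [-0.01 -0.17  0.01]
94.0 [-0.03  0.3  -0.15]
96.0 [-0.07  0.71 -0.28]
t 5.07 panel mm [ 67.2 124.1  57.6] rot(panel axes, from roll0/tilt) [ 0.   0.6 -0.1] F [-8.9  3.2 -1.7] M [ 0.5  1.4 -0.2] g 15.3 q [ 0.33  0.55  1.6  -0.26  0.78 -0.72]
```

View pics/d5.png

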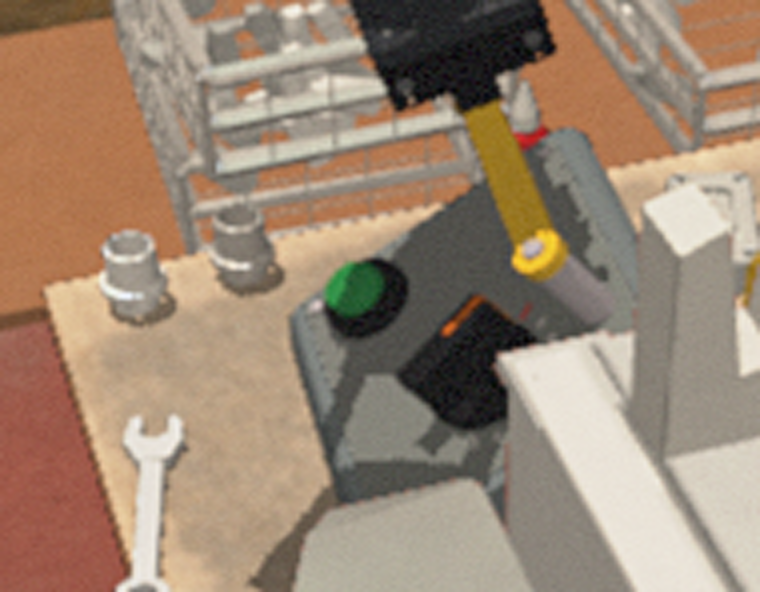

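The bar met its stop, with −12 N along the push, and now lies level to the left. The orange pointer is visible in the side view. I'll release, back off and read the pointer.

Request:
drive_tool --plan '[{"offset":[0,0,0],"delta_rot":[0,0,0],"jaw":4},{"offset":[0,0,0],"delta_rot":[0,0,0],"jaw":4},{"offset":[0,0,0],"delta_rot":[0,0,0],"jaw":4},{"offset":[0,0,-1],"delta_rot":[0,0,0],"jaw":4},{"offset":[0,0,-3],"delta_rot":[0,0,0],"jaw":4},{"offset":[0,0,-6],"delta_rot":[0,0,0],"jaw":4},{"offset":[0,-3,-7],"delta_rot":[0,0,0],"jaw":4},{"offset":[0,-6,-7],"delta_rot":[0,0,0],"jaw":4}]'

```text
time: 5.73
position: [0.5203, 0.2894, 0.2274]
tool_rot: [0.811, 0.566, 0.091, 0.121]
ft_force: [0.3, 0.3, -0.4]
grip_width: 0.0397
```

Run:
```python
from h import *
st(); go((0,0,85),0)
W=cam("wrist"); im=camera("wrist")[:,:,::-1].copy(); cv2.imwrite("pics/w6.png",im)
im=camera("side")[:,:,::-1].copy(); cv2.imwrite("pics/d6f.png",im);  cv2.imwrite("pics/d6.png",cv2.resize(im[140:300,160:350],None,fx=4,fy=3.7,interpolation=cv2.INTER_CUBIC))
im=camera("scene")[:,:,::-1].copy(); cv2.imwrite("pics/s6f.png",im); cv2.imwrite("pics/s6.png",cv2.resize(im[150:300,220:380],None,fx=4,fy=4,interpolation=cv2.INTER_CUBIC))
```

```text
t 5.73 panel mm [ 42.1 126.7 146.2] rot(panel axes, from roll0/tilt) [ 0.5 -0.4 -0.4] F [-0.   0.4 -0.4] M [-0.01  0.21 -0.03] g 39.7 q [ 0.42  0.42  1.66 -0.27  0.85 -0.63]
off cm [-12.76  -2.11   6.97] rot [ 0.44 -0.59 -0.22]
```

View pics/s6.png

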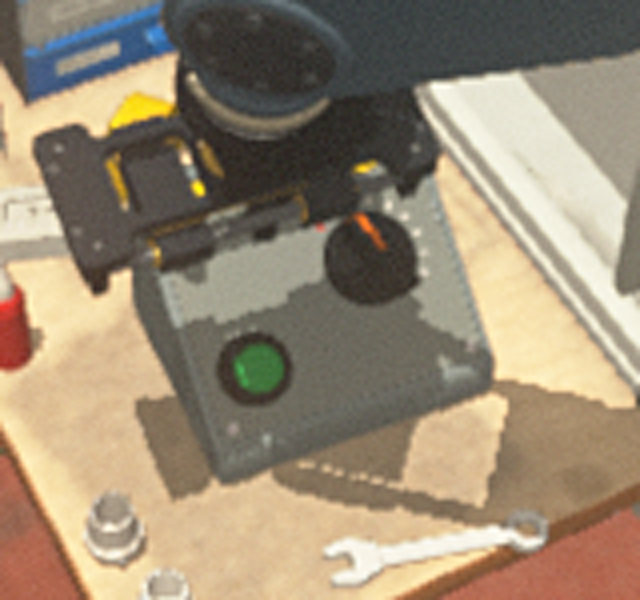

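View pics/d6.png

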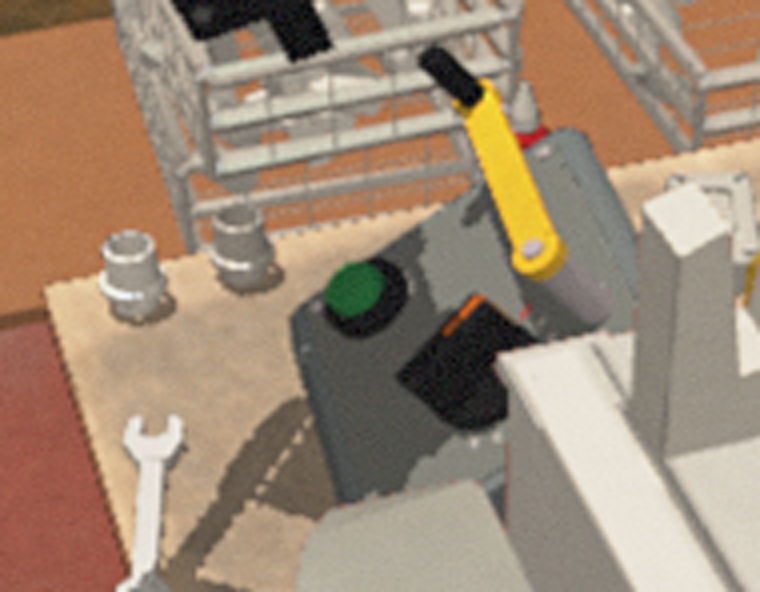

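View pics/w6.png

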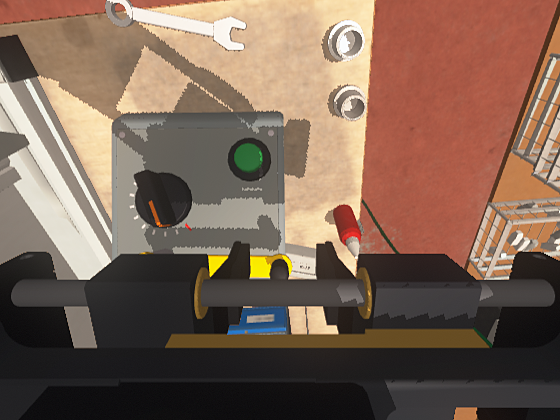

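The wrist view shows the whole panel: dial at about (165,200) with the orange line from (150,203) to (158,225), button at (249,160), and the keeper post at the far left side. I'll measure the pointer by casting rays onto the bar-top plane.

```bash
cat >> h.py <<'E'
def onplane(c,uv,h):
    pr=panelR(YAW); n=pr[:,2]; o,d=ray(*c,uv); t=((PD+n*h/1000-o)@n)/(d@n); return pr.T@(o+t*d-PD)*1000
def pointer(name,save=None,box=None):
    c=cam(name); im=camera(name)[:,:,::-1].copy()
    if save: cv2.imwrite(save,im)
    hsv=cv2.cvtColor(im,cv2.COLOR_BGR2HSV)
    m=cv2.inRange(hsv,(6,150,90),(17,255,255)); uvd=proj(*c,PD+panelR(YAW)@np.array([0,0,.039]))[0].astype(int)
    mm=np.zeros_like(m); cv2.circle(mm,tuple(int(v) for v in uvd),60 if name=="wrist" else 32,255,-1); m&=mm
    ys,xs=np.nonzero(m); P=np.array([onplane(c,(x,y),39) for x,y in zip(xs,ys)])[:,:2] if len(xs) else np.zeros((0,2))
    if len(P)<6: print(name,"few",len(P)); return im
    mu=P.mean(0); d=np.linalg.svd(P-mu)[2][0]; d*=np.sign(d@mu) or 1
    print(name,"n",len(P),"mean mm",np.round(mu,1),"line angle right of up",round(np.degrees(np.arctan2(-d[1],d[0])),1),"mean angle",round(np.degrees(np.arctan2(-mu[1],mu[0])),1),"spread",np.round((P-mu)@d,0).min(),np.round((P-mu)@d,0).max())
    return im
E
python3 - <<'E'
from h import *
im=pointer("wrist","pics/w7.png"); pointer("side"); pointer("scene")
c=cam("wrist"); hsv=cv2.cvtColor(im,cv2.COLOR_BGR2HSV)
m=cv2.inRange(hsv,(50,120,50),(80,255,255)); n,l,s,ce=cv2.connectedComponentsWithStats(m); i=1+s[1:,4].argmax(); print("button",ce[i],onplane(c,ce[i],18.7))
for u in [(188,228),(121,132),(263,130)]: print(u,onplane(c,u,0))
z=im[100:280,100:310]; cv2.imwrite("pics/w7z.png",cv2.resize(z,None,fx=3.5,fy=3.3,interpolation=cv2.INTER_CUBIC))
st(); go((0,0,85),0)
E
```

```text
wrist n 132 mean mm [14.3  3.4] line angle right of up -27.9 mean angle -13.5 spread -15.0 14.0
side n 30 mean mm [14.2  9.4] line angle right of up -17.2 mean angle -33.5 spread -13.0 11.0
scene n 25 mean mm [15.5  4.7] line angle right of up -20.5 mean angle -16.9 spread -14.0 12.0
button [251.4912 163.9552] [-42.27752523  91.87515055  18.7       ]
(188, 228) [ 2.44817370e+01  2.07843324e+01 -6.75042922e-15]
(121, 132) [-8.10488551e+01 -5.34283340e+01 -1.82415942e-14]
(263, 130) [-8.32542129e+01  1.02621588e+02 -4.51020757e-14]
t 6.03 panel mm [ 38.5 125.2 143.4] rot(panel axes, from roll0/tilt) [ 0.2 -0.1 -0.1] F [ 0.2 -0.4  0.1] M [-0.    0.15  0.02] g 39.9 q [ 0.42  0.43  1.67 -0.27  0.85 -0.64]
off cm [-12.55  -1.86   6.68] rot [ 0.07 -0.26 -0.03]
```

View pics/w7z.png

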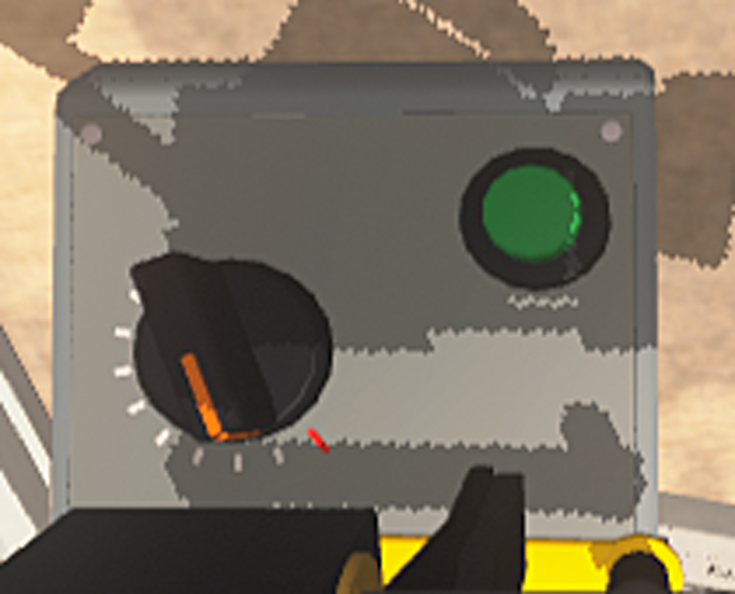

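Pointer reads about 20° left of up-slope in all views, so the dial is at click 1. I'll approach with roll −20.

Run:
```python
from h import *
b=lambda h,r,s: (s*np.cos(np.radians(r)),-s*np.sin(np.radians(r)),h)
st(); go(b(80,-20,-4+21),-20); go(b(16,-20,-4),-20)
```

```text
t 6.03 panel mm [ 38.5 125.2 143.4] rot(panel axes, from roll0/tilt) [ 0.2 -0.1 -0.1] F [ 0.2 -0.4  0.1] M [-0.    0.15  0.02] g 39.9 q [ 0.42  0.43  1.67 -0.27  0.85 -0.64]
off cm [-11.97  -0.18   6.67] rot [  0.11  -6.43 -19.05]
off cm [-12.71  -0.09  13.36] rot [  0.11  -6.43 -19.05]
```

Request:
drive_tool --plan '[{"offset":[-2.5,0,0.5],"delta_rot":[0,-0.8,-2.4],"jaw":4},{"offset":[-5,0,1.5],"delta_rot":[0,-1.6,-4.8],"jaw":4},{"offset":[-7.5,0,2.5],"delta_rot":[0,-2.7,-8],"jaw":4},{"offset":[-9.5,0,3.5],"delta_rot":[0,-4,-12],"jaw":4},{"offset":[-11.5,-0.2,4.5],"delta_rot":[0,-5.4,-16],"jaw":4},{"offset":[-12,-0.2,5.5],"delta_rot":[0,-6.4,-19],"jaw":4},{"offset":[-12,-0.2,6.5],"delta_rot":[0,-6.4,-19],"jaw":4},{"offset":[-12,-0.2,6.6],"delta_rot":[0,-6.4,-19],"jaw":4}]'

```text
time: 6.7
position: [0.4935, 0.1691, 0.1566]
tool_rot: [0.71, 0.685, 0.019, 0.163]
ft_force: [0.4, 0.3, 0.3]
grip_width: 0.0397
```

Run:
```python
from h import *
b=lambda h,r,s: (s*np.cos(np.radians(r)),-s*np.sin(np.radians(r)),h)
c=camera("wrist"); W=cam("wrist"); cv2.imwrite("pics/w8.png",c[:,:,::-1]); st(); go(b(16,-20,-4),-20)
print(proj(*W,np.array([PD+panelR(YAW)@(np.array(P)/1000) for P in [(0,0,39),b(39,-20,28),b(39,-20,-28)]])))
```

```text
t 6.75 panel mm [14.9  4.9 79.4] rot(panel axes, from roll0/tilt) [-0.1  0.1 19.9] F [0.5 1.  0.6] M [ 0.03  0.24 -0.05] g 40.2 q [ 0.27  0.46  1.88 -0.45  0.66 -0.92]
off cm [0.05 0.1  6.64] rot [-0.06  0.03 -0.14]
[[285.02177827 231.4245938 ]
 [285.09713771 269.2641925 ]
 [284.94693098 193.84216384]]
```

View pics/w8.png

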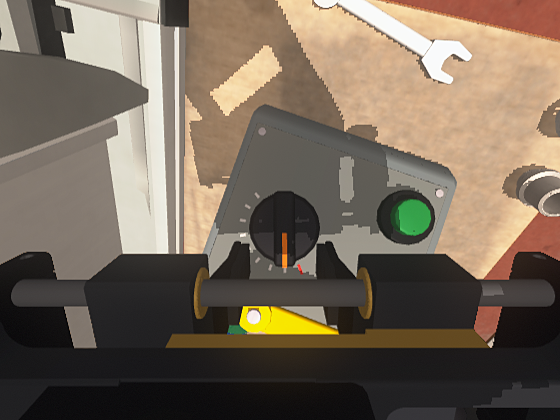

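The bar is vertical at u≈284, centred between the fingers and ending at v≈268 as predicted. I'll descend and grip.

Request:
drive_tool --plan '[{"offset":[0,0,1],"delta_rot":[0,0,0],"jaw":4},{"offset":[0,0,2.5],"delta_rot":[0,0,0],"jaw":4},{"offset":[0,0.1,4],"delta_rot":[0,0,0],"jaw":4},{"offset":[0.05,0.1,5.2],"delta_rot":[0,0,0],"jaw":4},{"offset":[0.05,0.1,6.1],"delta_rot":[0,0,0],"jaw":4},{"offset":[0.05,0.1,6.6],"delta_rot":[0,0,0],"jaw":4},{"offset":[0.05,0.1,6.6],"delta_rot":[0,0,0],"jaw":3},{"offset":[0.05,0.1,6.6],"delta_rot":[0,0,0],"jaw":2}]' --squeeze 30

```text
time: 7.42
position: [0.5101, 0.1567, 0.0955]
tool_rot: [0.709, 0.686, 0.019, 0.164]
ft_force: [-0.6, 0.3, 0.2]
grip_width: 0.033
```

Request:
drive_tool --plan '[{"offset":[0,0,0],"delta_rot":[0,0,0],"jaw":1.5},{"offset":[0,0,0],"delta_rot":[0,0,0],"jaw":1},{"offset":[0,0,0],"delta_rot":[0,0,0],"jaw":1},{"offset":[0,0,0],"delta_rot":[0,0,0],"jaw":1},{"offset":[0,0,0],"delta_rot":[0,0,0],"jaw":1},{"offset":[0,0,0],"delta_rot":[0,0,0],"jaw":1},{"offset":[0,0,0],"delta_rot":[0,0,0],"jaw":1},{"offset":[0,0,0],"delta_rot":[0,0,0],"jaw":1}]' --squeeze 35

```text
time: 8.08
position: [0.5102, 0.1571, 0.0961]
tool_rot: [0.709, 0.686, 0.02, 0.164]
ft_force: [-2.3, 3.4, 5.7]
grip_width: 0.0157
```

```bash
cat >> h.py <<'E'
def turn(degs,r0):
    """rigid turn about dial axis; current assumed aligned with pointer angle r0; offsets relative to measured pose"""
    o=get_obs(); R=Rn.from_quat(o["tool_rot"]).as_matrix(); pr=panelR(YAW)
    p=pr.T@(o["position"]-PD)
    for d in degs:
        Q=Rn.from_rotvec([0,0,-d],degrees=True).as_matrix() # panel frame, clockwise positive
        print(d,np.round(R.T@pr@(Q@p-p)*100,2),np.round(Rn.from_matrix(R.T@pr@Q@pr.T@R).as_rotvec(degrees=True),2))
E
python3 - <<'E'
from h import *
st(); turn((-4,-8,-12,-16,-20,-22,-23.5,-25),-20)
E
```

```text
t 8.08 panel mm [-3.8 -1.  18. ] rot(panel axes, from roll0/tilt) [ 0. -0. 20.] F [0.5 2.4 6.6] M [ 0.42  0.46 -0.15] g 15.7 q [ 0.24  0.58  1.9  -0.55  0.52 -0.83]
-4 [-0.03 -0.    0.  ] [ 0.   -1.23 -3.8 ]
-8 [-0.05 -0.    0.  ] [ 0.   -2.47 -7.61]
-12 [-0.08  0.   -0.  ] [  0.    -3.7  -11.41]
-16 [-0.11  0.01 -0.  ] [  0.    -4.94 -15.22]
-20 [-0.14  0.01 -0.  ] [  0.    -6.17 -19.02]
-22 [-0.15  0.01 -0.  ] [  0.    -6.79 -20.93]
-23.5 [-0.16  0.02 -0.01] [  0.    -7.25 -22.35]
-25 [-0.17  0.02 -0.01] [  0.    -7.71 -23.78]
```

Request:
drive_tool --plan '[{"offset":[0,0,0],"delta_rot":[0,-0.9,-2.9],"jaw":1},{"offset":[-0.05,0,0],"delta_rot":[0,-1.9,-5.7],"jaw":1},{"offset":[-0.1,0,0],"delta_rot":[0,-3.1,-9.5],"jaw":1},{"offset":[-0.1,0,0],"delta_rot":[0,-4.3,-13.3],"jaw":1},{"offset":[-0.1,0,0],"delta_rot":[0,-5.6,-17.1],"jaw":1},{"offset":[-0.15,0,0],"delta_rot":[0,-6.8,-20.9],"jaw":1},{"offset":[-0.15,0,0],"delta_rot":[0,-7.3,-22.4],"jaw":1},{"offset":[-0.15,0,0],"delta_rot":[0,-7.6,-23.3],"jaw":1}]'

```text
time: 8.75
position: [0.5104, 0.1559, 0.0965]
tool_rot: [0.556, 0.802, -0.06, 0.21]
ft_force: [-1.1, 3.4, 7.5]
grip_width: 0.0158
```

Run:
```python
from h import *
st(); im=pointer("side","pics/d9.png"); st()
c=camera("wrist"); cv2.imwrite("pics/w9.png",c[:,:,::-1]); turn((-1,-2),0)
```

```text
t 8.75 panel mm [-3.1 -2.  18. ] rot(panel axes, from roll0/tilt) [-0.  -0.1 44.5] F [2.5 2.9 7.4] M [ 0.28  0.36 -0.49] g 15.8 q [ 0.32  0.62  1.87 -0.75  0.62 -1.  ]
side few 0
t 8.8 panel mm [-3.2 -2.  18. ] rot(panel axes, from roll0/tilt) [-0.  -0.1 44.5] F [1.7 1.5 7.8] M [ 0.33  0.33 -0.52] g 15.9 q [ 0.32  0.62  1.87 -0.75  0.62 -1.  ]
-1 [-0.01 -0.    0.  ] [-0.   -0.31 -0.95]
-2 [-0.01 -0.    0.  ] [-0.   -0.62 -1.9 ]
```

View pics/w9.png

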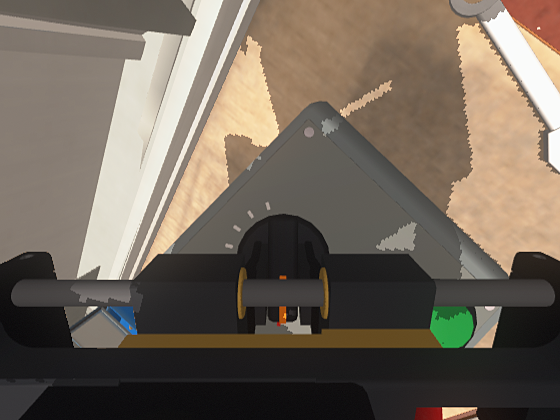

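The moment about the axis rose to −0.5 N·m at 24.5° of turn, so the dial is hard on the anticlockwise stop, with the pointer by the red mark. Next I'll wind it clockwise.

Run:
```python
from h import *
st(); turn((6,12,18,24,30,36,40,42),0)
```

```text
t 8.85 panel mm [-3.1 -2.  18. ] rot(panel axes, from roll0/tilt) [-0.  -0.1 44.4] F [0.5 1.9 7.1] M [ 0.4   0.44 -0.48] g 16.0 q [ 0.32  0.62  1.87 -0.75  0.62 -1.  ]
6 [ 0.04  0.01 -0.  ] [0.   1.85 5.71]
12 [ 0.07  0.02 -0.01] [1.000e-02 3.700e+00 1.142e+01]
18 [ 0.11  0.04 -0.01] [1.000e-02 5.550e+00 1.712e+01]
24 [ 0.14  0.06 -0.02] [2.000e-02 7.400e+00 2.283e+01]
30 [ 0.17  0.08 -0.03] [2.000e-02 9.250e+00 2.854e+01]
36 [ 0.2   0.11 -0.04] [3.000e-02 1.109e+01 3.425e+01]
40 [ 0.22  0.13 -0.04] [3.000e-02 1.233e+01 3.805e+01]
42 [ 0.22  0.14 -0.05] [3.000e-02 1.294e+01 3.996e+01]
```

Request:
drive_tool --plan '[{"offset":[0.05,0,0],"delta_rot":[0,1.2,3.8],"jaw":1},{"offset":[0.05,0,0],"delta_rot":[0,2.8,8.6],"jaw":1},{"offset":[0.1,0.05,0],"delta_rot":[0,4.3,13.3],"jaw":1},{"offset":[0.1,0.05,0],"delta_rot":[0,5.9,18.1],"jaw":1},{"offset":[0.15,0.05,0],"delta_rot":[0,7.4,22.8],"jaw":1},{"offset":[0.15,0.1,0],"delta_rot":[0,9.2,28.5],"jaw":1},{"offset":[0.2,0.1,-0.05],"delta_rot":[0,11.1,34.3],"jaw":1},{"offset":[0.2,0.15,-0.05],"delta_rot":[0,12.9,40],"jaw":1}]'

```text
time: 9.52
position: [0.5104, 0.1579, 0.096]
tool_rot: [0.801, 0.58, 0.077, 0.127]
ft_force: [-3.7, 5.5, 3.6]
grip_width: 0.0157
```

Run:
```python
from h import *
c=camera("wrist"); cv2.imwrite("pics/w10.png",c[:,:,::-1]); st(); turn((6,12,18,24,30,36,40,41,42),0)
```

```text
t 9.57 panel mm [-3.9 -0.2 18. ] rot(panel axes, from roll0/tilt) [-0.1 -0.   1.8] F [-3.   5.6  6.4] M [ 1.19  0.94 -0.41] g 15.6 q [ 0.18  0.56  1.94 -0.41  0.41 -0.71]
6 [ 0.04  0.   -0.  ] [0.01 1.85 5.71]
12 [ 0.08  0.01 -0.  ] [ 0.03  3.7  11.42]
18 [ 0.12  0.02 -0.01] [ 0.04  5.55 17.12]
24 [ 0.16  0.03 -0.01] [ 0.05  7.4  22.83]
30 [ 0.2   0.05 -0.02] [ 0.07  9.25 28.54]
36 [ 0.23  0.07 -0.02] [ 0.08 11.1  34.25]
40 [ 0.25  0.08 -0.03] [ 0.09 12.34 38.05]
41 [ 0.26  0.09 -0.03] [ 0.09 12.64 39.  ]
42 [ 0.26  0.09 -0.03] [ 0.09 12.95 39.95]
```

View pics/w10.png

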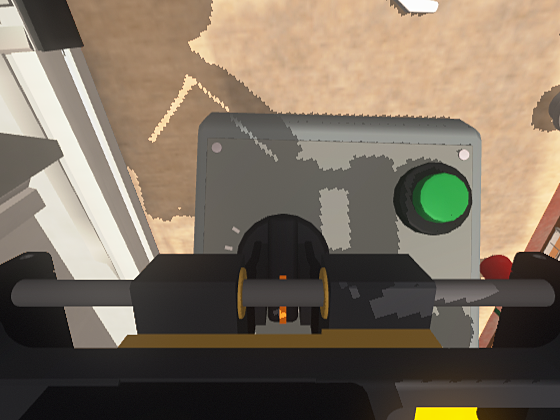

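Request:
drive_tool --plan '[{"offset":[0.05,0,0],"delta_rot":[0,1.5,4.8],"jaw":1},{"offset":[0.05,0,0],"delta_rot":[0,3.1,9.5],"jaw":1},{"offset":[0.1,0,0],"delta_rot":[0,4.6,14.3],"jaw":1},{"offset":[0.1,0,0],"delta_rot":[0,6.2,19],"jaw":1},{"offset":[0.15,0,0],"delta_rot":[0,7.7,23.8],"jaw":1},{"offset":[0.2,0.05,0],"delta_rot":[0,9.3,28.5],"jaw":1},{"offset":[0.2,0.05,0],"delta_rot":[0,10.8,33.3],"jaw":1},{"offset":[0.25,0.1,0],"delta_rot":[0,12,37],"jaw":1}]'

```text
time: 10.23
position: [0.5115, 0.1594, 0.0963]
tool_rot: [0.931, 0.307, 0.194, 0.036]
ft_force: [-5.4, 5.0, 9.2]
grip_width: 0.016
```

Run:
```python
from h import *
c=camera("wrist"); cv2.imwrite("pics/w11.png",c[:,:,::-1]); st(); turn((1,2,3,4,5),0)
```

```text
t 10.28 panel mm [-3.4  1.7 18. ] rot(panel axes, from roll0/tilt) [ -0.2  -0.1 -36.8] F [1.3 0.7 8.7] M [ 0.72  0.42 -0.11] g 15.7 q [ 0.08  0.55  2.07  0.18  0.12 -0.72]
1 [ 0.01 -0.    0.  ] [0.   0.31 0.95]
2 [ 0.01 -0.    0.  ] [0.01 0.61 1.9 ]
3 [ 0.02 -0.    0.  ] [0.01 0.92 2.86]
4 [ 0.03 -0.    0.  ] [0.01 1.23 3.81]
5 [ 0.03 -0.    0.  ] [0.02 1.54 4.76]
```

View pics/w11.png

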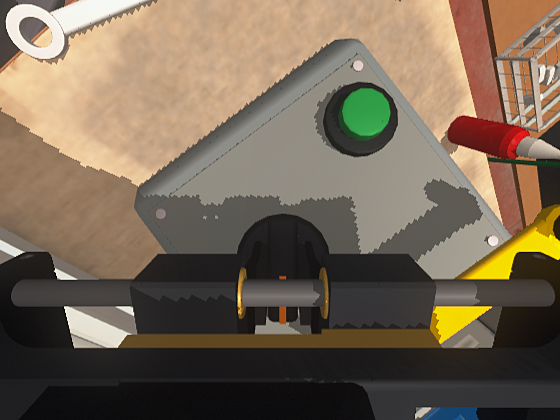

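Request:
drive_tool --plan '[{"offset":[0,0,0],"delta_rot":[0,0.6,1.9],"jaw":1},{"offset":[0,0,0],"delta_rot":[0,0.9,2.8],"jaw":1},{"offset":[0,0,0],"delta_rot":[0,0.9,2.8],"jaw":1},{"offset":[0,0,0],"delta_rot":[0,0.9,2.8],"jaw":3.2},{"offset":[0,0,0],"delta_rot":[0,0.9,2.8],"jaw":3.2},{"offset":[0,0,0],"delta_rot":[0,0.9,2.8],"jaw":3.2},{"offset":[0,0,0],"delta_rot":[0,0.9,2.8],"jaw":3.2},{"offset":[0,0,-1],"delta_rot":[0,0.9,2.8],"jaw":3.2}]'

```text
time: 10.95
position: [0.5085, 0.159, 0.1039]
tool_rot: [0.936, 0.286, 0.201, 0.029]
ft_force: [-0.0, -0.9, 0.6]
grip_width: 0.0308
```

Request:
drive_tool --plan '[{"offset":[0,0,-1],"delta_rot":[0,0,0],"jaw":3.2},{"offset":[0,0,-2.5],"delta_rot":[0,0,0],"jaw":3.2},{"offset":[0,0,-4],"delta_rot":[0,0,0],"jaw":3.2},{"offset":[0,0,-5.5],"delta_rot":[0,0,0],"jaw":3.2},{"offset":[0,0,-7],"delta_rot":[0,0,0],"jaw":3.2},{"offset":[0,0,-8],"delta_rot":[0,0,0],"jaw":3.2},{"offset":[0,0,-9],"delta_rot":[0,0,0],"jaw":3.2},{"offset":[0,0,-9],"delta_rot":[0,0,0],"jaw":3.2}]'

```text
time: 11.62
position: [0.4729, 0.1537, 0.189]
tool_rot: [0.936, 0.286, 0.203, 0.03]
ft_force: [0.7, 0.5, -0.4]
grip_width: 0.0318
```

Run:
```python
from h import *
st(); pointer("wrist","pics/w12.png"); im=pointer("scene","pics/s12.png"); im2=pointer("side","pics/d12.png")
cv2.imwrite("pics/d12z.png",cv2.resize(im2[140:300,160:350],None,fx=4,fy=3.7,interpolation=cv2.INTER_CUBIC))
st()
```

```text
t 11.62 panel mm [ 21.7 -17.  113.6] rot(panel axes, from roll0/tilt) [ -0.1  -0.2 -39.4] F [ 0.1  0.7 -0.6] M [-0.14  0.25  0.13] g 31.8 q [ 0.07  0.31  2.09  0.11  0.33 -0.62]
wrist n 123 mean mm [  9.7 -12.2] line angle right of up 39.2 mean angle 51.3 spread -13.0 13.0
scene n 20 mean mm [ 11.3 -11. ] line angle right of up 36.9 mean angle 44.4 spread -11.0 11.0
side n 40 mean mm [14.1 -9.6] line angle right of up 47.2 mean angle 34.2 spread -17.0 21.0
t 11.77 panel mm [ 20.8 -17.  112.2] rot(panel axes, from roll0/tilt) [ -0.2  -0.1 -39.4] F [ 0.3 -0.3  1.1] M [-0.1   0.2   0.09] g 31.7 q [ 0.07  0.31  2.09  0.11  0.33 -0.62]
```

View pics/w12.png

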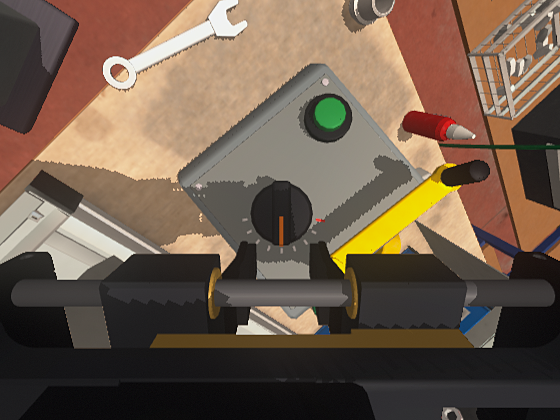

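View pics/d12z.png

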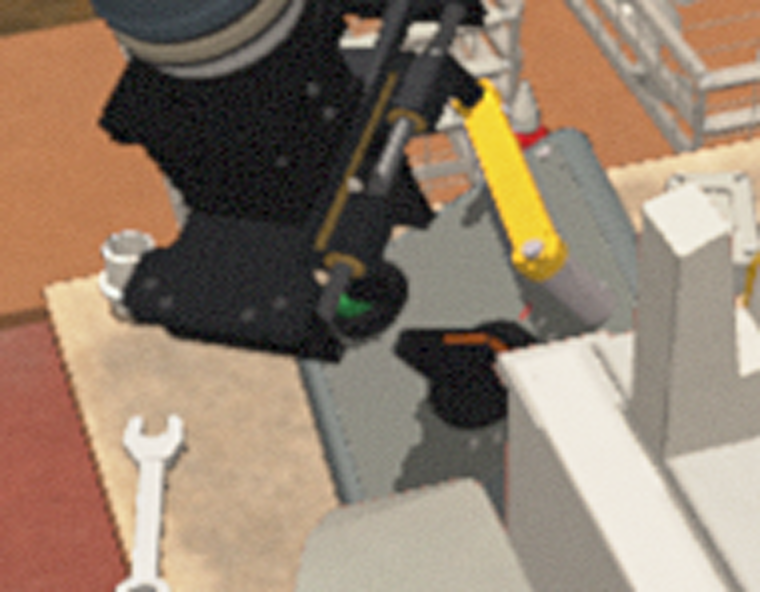

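Pointer now reads 37–39° right of up-slope in wrist and scene, which is four 20° clicks from the red mark. Next I'll go back to the post.

Run:
```python
from h import *
pr=panelR(YAW); z=pr.T@toolRt(0,18)[:,2]*1000
go(np.array([66.5,124,58])-.06*z,0)
```

```text
off cm [14.98 -3.88  0.91] rot [  0.07 -11.99 -37.48]
```

Request:
drive_tool --plan '[{"offset":[2,-0.5,0],"delta_rot":[0,-1.6,-5],"jaw":4.5},{"offset":[4.5,-1.2,0],"delta_rot":[0,-3.2,-10],"jaw":4.5},{"offset":[7,-1.8,0],"delta_rot":[0,-4.8,-15],"jaw":4.5},{"offset":[9.5,-2.5,0],"delta_rot":[0,-6.4,-20],"jaw":4.5},{"offset":[12,-3.1,0],"delta_rot":[0,-8,-25],"jaw":4.5},{"offset":[14,-3.6,0],"delta_rot":[0,-9.6,-30],"jaw":4.5},{"offset":[15,-3.9,0.3],"delta_rot":[0,-11.2,-35],"jaw":4.5},{"offset":[15,-3.9,0.6],"delta_rot":[0,-12,-37.5],"jaw":4.5}]'

```text
time: 12.43
position: [0.5708, 0.2715, 0.2298]
tool_rot: [0.809, 0.569, 0.086, 0.122]
ft_force: [0.6, -0.7, -0.8]
grip_width: 0.045
```

Run:
```python
from h import *
camera("scene"); W=cam("wrist"); c=camera("wrist"); cv2.imwrite("pics/w13.png",c[:,:,::-1]); st(); go((66.5,124,58),0)
print(proj(*W,np.array([PD+panelR(YAW)@(np.array(P)/1000) for P in [(64,124,87),(64,124,50)]])))
```

```text
t 12.53 panel mm [ 84.7 124.6 116.9] rot(panel axes, from roll0/tilt) [-0.   0.   0.1] F [-0.3 -0.2 -1.4] M [ 0.04  0.17 -0.03] g 45.5 q [ 0.36  0.46  1.58 -0.25  0.89 -0.73]
off cm [-0.06  0.09  6.16] rot [-0.04  0.08  0.1 ]
[[282.52378644 222.75249533]
 [282.45610405 221.9331398 ]]
```

View pics/w13.png

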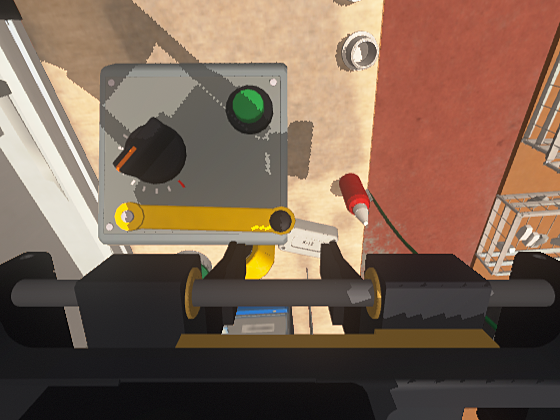

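The post top is at (281,221), as predicted. The dial pointer sits 4 marks from the red one. I'll descend and grip, shifted slightly so the pads are centred on the post.

Request:
drive_tool --plan '[{"offset":[0,-0.45,1],"delta_rot":[0,0,0],"jaw":4.5},{"offset":[0,-0.45,2.5],"delta_rot":[0,0,0],"jaw":4.5},{"offset":[0,-0.45,4.5],"delta_rot":[0,0,0],"jaw":4.5},{"offset":[0,-0.45,5.8],"delta_rot":[0,0,0],"jaw":4.5},{"offset":[0,-0.45,6.3],"delta_rot":[0,0,0],"jaw":4},{"offset":[0,-0.45,6.3],"delta_rot":[0,0,0],"jaw":3},{"offset":[0,-0.45,6.3],"delta_rot":[0,0,0],"jaw":2},{"offset":[0,-0.45,6.3],"delta_rot":[0,0,0],"jaw":1}]' --squeeze 15

```text
time: 13.2
position: [0.5816, 0.264, 0.169]
tool_rot: [0.81, 0.567, 0.086, 0.122]
ft_force: [0.4, 0.3, -0.2]
grip_width: 0.0276
```

Request:
drive_tool --plan '[{"offset":[0,0,0],"delta_rot":[0,0,0],"jaw":1},{"offset":[0,0,0],"delta_rot":[0,0,0],"jaw":1},{"offset":[0,0,0],"delta_rot":[0,0,0],"jaw":1},{"offset":[0,0,0],"delta_rot":[0,0,0],"jaw":1},{"offset":[0,0,0],"delta_rot":[0,0,0],"jaw":1},{"offset":[0,0,0],"delta_rot":[0,0,0],"jaw":1},{"offset":[0,0,0],"delta_rot":[0,0,0],"jaw":1},{"offset":[0,0,0],"delta_rot":[0,0,0],"jaw":1}]' --squeeze 15

```text
time: 13.87
position: [0.5814, 0.2643, 0.169]
tool_rot: [0.81, 0.567, 0.086, 0.122]
ft_force: [-3.1, 1.9, 5.8]
grip_width: 0.0155
```

```bash
cat >> h.py <<'E'
def swing2(a0,angs):
    o=get_obs(); pr=panelR(YAW); R=Rn.from_quat(o["tool_rot"]).as_matrix(); f=lambda a:np.array([-124*np.cos(np.radians(a)),124*np.sin(np.radians(a)),0])
    for a in angs: print(a,np.round(R.T@pr@(f(a)-f(a0))/10,2))
E
python3 - <<'E'
from h import *
st(); swing2(91.7,(88,82,75,67,58,49,40,31))
E
```

```text
t 13.87 panel mm [ 62.6 124.2  60.5] rot(panel axes, from roll0/tilt) [ 0.  -0.1 -0. ] F [0.4 0.7 6.7] M [ 0.14  0.37 -0.08] g 15.5 q [ 0.34  0.55  1.62 -0.28  0.76 -0.7 ]
88 [-0.   -0.76  0.25]
82 [-0.12 -1.99  0.64]
75 [-0.42 -3.4   1.1 ]
67 [-0.98 -4.96  1.6 ]
58 [-1.88 -6.6   2.13]
49 [-3.04 -8.09  2.61]
40 [-4.43 -9.39  3.03]
31 [ -6.01 -10.47   3.37]
```

Request:
drive_tool --plan '[{"offset":[0,-0.75,0.25],"delta_rot":[0,0,0],"jaw":1},{"offset":[-0.1,-2,0.65],"delta_rot":[0,0,0],"jaw":1},{"offset":[-0.4,-3.4,1.1],"delta_rot":[0,0,0],"jaw":1},{"offset":[-1,-4.95,1.6],"delta_rot":[0,0,0],"jaw":1},{"offset":[-1.9,-6.6,2.1],"delta_rot":[0,0,0],"jaw":1},{"offset":[-3.05,-8.1,2.6],"delta_rot":[0,0,0],"jaw":1},{"offset":[-4.45,-9.4,3.0],"delta_rot":[0,0,0],"jaw":1},{"offset":[-6,-10.45,3.35],"delta_rot":[0,0,0],"jaw":1}]'

```text
time: 14.53
position: [0.4745, 0.2412, 0.1041]
tool_rot: [0.81, 0.568, 0.086, 0.12]
ft_force: [0.7, 6.1, -5.2]
grip_width: 0.0155
```

Run:
```python
from h import *
st(); swing2(31,(26,20,14,8,3,0,-1.5,-3))
```

```text
t 14.53 panel mm [-50.3  65.8  60.4] rot(panel axes, from roll0/tilt) [ 0.3  0.  -0. ] F [-4.2  6.  -3.4] M [ 0.85  0.7  -0.15] g 15.5 q [ 0.37  0.55  1.92 -0.43  0.48 -0.49]
26 [-0.95 -0.49  0.16]
20 [-2.15 -0.98  0.31]
14 [-3.39 -1.34  0.42]
8 [-4.66 -1.57  0.49]
3 [-5.74 -1.67  0.52]
0 [-6.39 -1.69  0.52]
-1.5 [-6.71 -1.69  0.52]
-3 [-7.04 -1.67  0.51]
```

Request:
drive_tool --plan '[{"offset":[-0.95,-0.5,0.15],"delta_rot":[0,0,0],"jaw":1},{"offset":[-2.15,-1,0.3],"delta_rot":[0,0,0],"jaw":1},{"offset":[-3.4,-1.35,0.4],"delta_rot":[0,0,0],"jaw":1},{"offset":[-4.65,-1.55,0.5],"delta_rot":[0,0,0],"jaw":1},{"offset":[-5.7,-1.65,0.5],"delta_rot":[0,0,0],"jaw":1},{"offset":[-6.4,-1.7,0.5],"delta_rot":[0,0,0],"jaw":1},{"offset":[-6.7,-1.7,0.5],"delta_rot":[0,0,0],"jaw":1},{"offset":[-6.8,-1.7,0.5],"delta_rot":[0,0,0],"jaw":1}]'

```text
time: 15.2
position: [0.44, 0.1826, 0.0954]
tool_rot: [0.811, 0.566, 0.089, 0.12]
ft_force: [-1.9, 21.3, -11.9]
grip_width: 0.0156
```

Run:
```python
from h import *
st(); camera("side"); st()
```

```text
t 15.2 panel mm [-65.4  -1.1  60.3] rot(panel axes, from roll0/tilt) [ 0.4 -0.2 -0.3] F [-14.3  19.3  -4.6] M [ 2.93  2.19 -0.82] g 15.6 q [ 0.26  0.53  2.08 -0.54  0.33 -0.46]
t 15.25 panel mm [-65.5  -1.1  60.3] rot(panel axes, from roll0/tilt) [ 0.4 -0.2 -0.2] F [-11.3  15.8  -5.2] M [ 2.4   1.88 -0.64] g 15.4 q [ 0.26  0.53  2.08 -0.54  0.33 -0.46]
```

It's against the stop, with +19 N at y≈−1 mm. I'll release and retract.

Request:
drive_tool --plan '[{"offset":[0.2,0.2,0],"delta_rot":[0,0,0],"jaw":1},{"offset":[0.3,0.3,0],"delta_rot":[0,0,0],"jaw":4},{"offset":[0.3,0.3,0],"delta_rot":[0,0,0],"jaw":4},{"offset":[0.3,0.3,0],"delta_rot":[0,0,0],"jaw":4},{"offset":[0.3,0.3,-1],"delta_rot":[0,0,0],"jaw":4},{"offset":[0.3,0.3,-3],"delta_rot":[0,0,0],"jaw":4},{"offset":[0.3,0.3,-5],"delta_rot":[0,0,0],"jaw":4},{"offset":[0.3,0.3,-7],"delta_rot":[0,0,0],"jaw":4}]'

```text
time: 15.92
position: [0.423, 0.1878, 0.1644]
tool_rot: [0.811, 0.566, 0.084, 0.122]
ft_force: [0.4, 0.0, 0.1]
grip_width: 0.0396
```

Run:
```python
from h import *
camera("scene"); W=cam("wrist"); c=camera("wrist"); cv2.imwrite("pics/w14.png",c[:,:,::-1]); st()
d=camera("side")[:,:,::-1]; cv2.imwrite("pics/d14.png",cv2.resize(d[140:300,160:350],None,fx=4,fy=3.7,interpolation=cv2.INTER_CUBIC))
print(proj(*W,np.array([PD+panelR(YAW)@(np.array(P)/1000) for P in [(-62,0,87),(-62,0,50)]])))
```

```text
t 16.02 panel mm [-38.4  -0.9 128.1] rot(panel axes, from roll0/tilt) [ 0.1 -0.3 -0.1] F [-0.4  0.1  0.3] M [-0.03  0.16  0.03] g 39.8 q [ 0.3   0.36  2.04 -0.36  0.52 -0.63]
[[286.20356936 219.44900634]
 [285.5847534  218.96987983]]
```

View pics/w14.png

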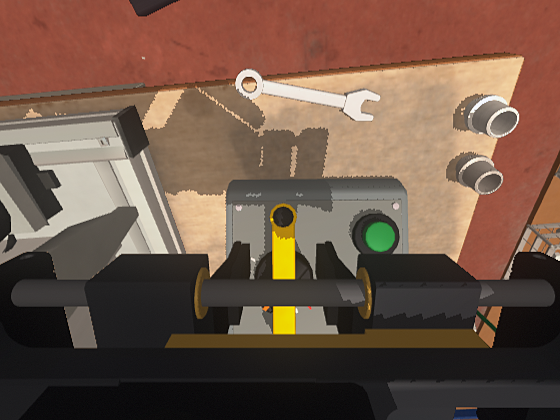

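View pics/d14.png

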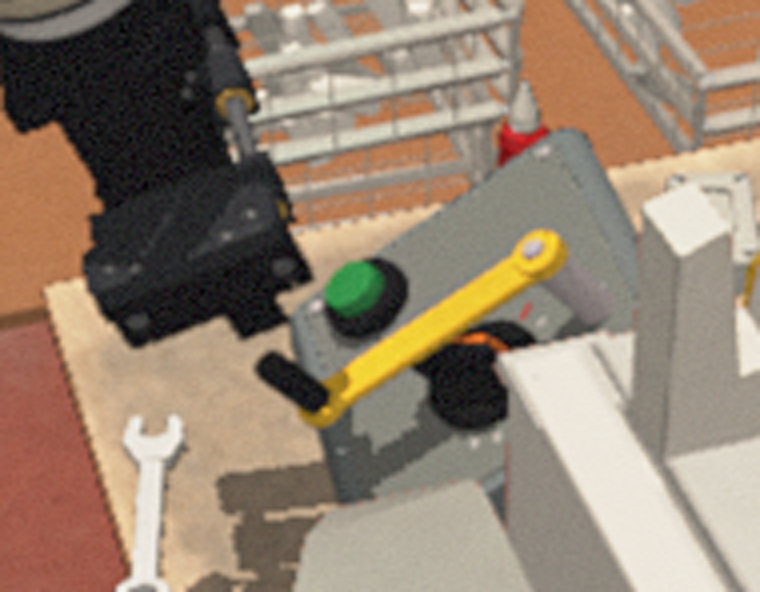

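The bar is back across the dial, with the post top at (283,217) against a predicted (286,219) for the stop. The button is still up. I'll work out the press pose with a roll that keeps the gripper body clear of the post.

Run:
```python
from kin import *
k=np.load("k.npy"); pr=panelR(YAW); q0=get_obs()["q"]
for roll in (-30,-40):
  for tilt in (6,10,18):
    for h in (60,12):
      q,e=ik(k,PD+pr@np.array((-42,93,h))/1000,toolRt(roll,tilt),q0); print(roll,tilt,h,np.round(q,2),round(e,1))
st(); go((-42,93,60),-35,8); go((-42,93,110),-35,8)
```

```text
-30 6 60 [ 0.52  0.61  1.91 -0.97  0.52 -0.37] 0.0
-30 6 12 [ 0.48  0.7   1.89 -1.1   0.47 -0.27] 0.0
-30 10 60 [ 0.51  0.6   1.86 -0.79  0.58 -0.55] 0.0
-30 10 12 [ 0.47  0.69  1.84 -0.88  0.52 -0.49] 0.0
-30 18 60 [ 0.48  0.61  1.77 -0.55  0.73 -0.81] 0.0
-30 18 12 [ 0.45  0.69  1.75 -0.59  0.66 -0.79] 0.0
-40 6 60 [ 0.53  0.61  1.9  -0.99  0.55 -0.52] 0.0
-40 6 12 [ 0.49  0.7   1.88 -1.11  0.49 -0.43] 0.0
-40 10 60 [ 0.53  0.61  1.85 -0.82  0.61 -0.69] 0.0
-40 10 12 [ 0.48  0.7   1.83 -0.91  0.55 -0.62] 0.0
-40 18 60 [ 0.51  0.63  1.75 -0.6   0.77 -0.9 ] 0.0
-40 18 12 [ 0.47  0.71  1.73 -0.65  0.71 -0.88] 0.0
t 16.07 panel mm [-39.2  -1.1 127.2] rot(panel axes, from roll0/tilt) [ 0.1 -0.3 -0.1] F [0.4 0.3 0.2] M [-0.03  0.19  0.04] g 39.8 q [ 0.3   0.36  2.04 -0.36  0.52 -0.63]
off cm [9.41 1.77 6.5 ] rot [ -9.41  -7.88 -34.22]
off cm [9.41 0.25 1.74] rot [ -9.41  -7.88 -34.22]
```

Request:
drive_tool --plan '[{"offset":[1.5,0,0],"delta_rot":[-1.2,-1,-4.3],"jaw":3},{"offset":[3,0,0],"delta_rot":[-2.4,-2,-8.6],"jaw":2},{"offset":[4.5,0,0],"delta_rot":[-3.6,-3,-13],"jaw":1},{"offset":[6,0,0],"delta_rot":[-4.8,-4,-17.4],"jaw":0},{"offset":[7.5,0,0.5],"delta_rot":[-6,-5,-21.8],"jaw":0},{"offset":[9,0.2,1],"delta_rot":[-7.2,-6,-26.2],"jaw":0},{"offset":[9.4,0.25,1.7],"delta_rot":[-8.4,-7,-30.5],"jaw":0},{"offset":[9.4,0.25,1.7],"delta_rot":[-9.4,-7.9,-34.2],"jaw":0}]' --squeeze 20

```text
time: 16.73
position: [0.4633, 0.2749, 0.146]
tool_rot: [0.598, 0.763, 0.035, 0.245]
ft_force: [0.1, -0.4, -0.2]
grip_width: 0.0016
```

Run:
```python
from h import *
camera("scene"); W=cam("wrist"); c=camera("wrist")[:,:,::-1].copy(); cv2.imwrite("pics/w15.png",c); st(8); go((-42,93,40),-35,8)
hsv=cv2.cvtColor(c,cv2.COLOR_BGR2HSV)
m=cv2.inRange(hsv,(50,120,50),(80,255,255)); n,l,s,ce=cv2.connectedComponentsWithStats(m); i=1+s[1:,4].argmax(); print("button",s[i],ce[i],onplane(W,ce[i],18.7))
```

```text
t 16.83 panel mm [-45.4  92.  108.1] rot(panel axes, from roll0/tilt) [-0.1  0.4 35.2] F [-0.9  0.3 -0.8] M [ 0.07  0.32 -0.04] g 0.6 q [ 0.57  0.53  1.89 -0.79  0.64 -0.61]
off cm [-0.11  1.33  6.69] rot [-0.4   0.04  0.21]
button [266 215  33  32 778] [281.79177378 229.7159383 ] [-44.66778048  91.05468461  18.7       ]
```

View pics/w15.png

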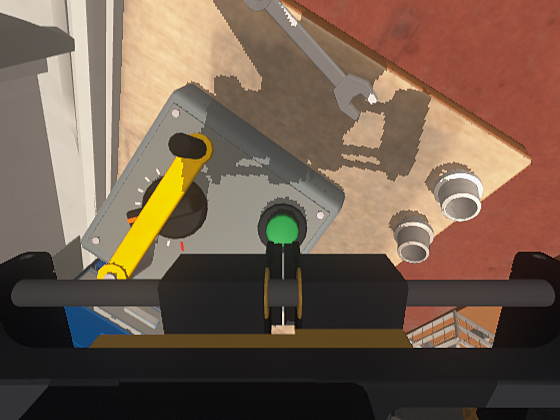

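Request:
drive_tool --plan '[{"offset":[0,0.5,1.5],"delta_rot":[0,0,0],"jaw":0},{"offset":[-0.1,0.9,3],"delta_rot":[0,0,0],"jaw":0},{"offset":[-0.1,1.2,5],"delta_rot":[0,0,0],"jaw":0},{"offset":[-0.1,1.3,6.5],"delta_rot":[-0.4,0,0.2],"jaw":0},{"offset":[-0.1,1.35,7.4],"delta_rot":[-0.4,0,0.2],"jaw":0},{"offset":[-0.1,1.4,7.9],"delta_rot":[-0.4,0,0.2],"jaw":0},{"offset":[-0.1,1.4,7.9],"delta_rot":[-0.4,0,0.2],"jaw":0},{"offset":[-0.1,1.4,7.9],"delta_rot":[-0.4,0,0.2],"jaw":0}]'

```text
time: 17.5
position: [0.508, 0.2581, 0.084]
tool_rot: [0.6, 0.76, 0.039, 0.246]
ft_force: [-0.0, -0.4, 0.5]
grip_width: 0.0005
```

Run:
```python
from h import *
d=camera("side")[:,:,::-1]; cv2.imwrite("pics/d16.png",cv2.resize(d[140:300,160:350],None,fx=4,fy=3.7,interpolation=cv2.INTER_CUBIC)); st(8); go((-43,92,20),-35,8); go((-43,92,11),-35,8)
```

```text
t 17.55 panel mm [-40.7  93.4  29.5] rot(panel axes, from roll0/tilt) [ 0.1 -0.2 34.8] F [ 0.6 -0.4  0.2] M [ 0.06  0.34 -0.03] g 0.4 q [ 0.49  0.66  1.87 -0.96  0.52 -0.48]
off cm [ 0.02 -0.13  0.98] rot [ 0.2  -0.02 -0.15]
off cm [ 0.02 -0.01  1.87] rot [ 0.2  -0.02 -0.15]
```

View pics/d16.png

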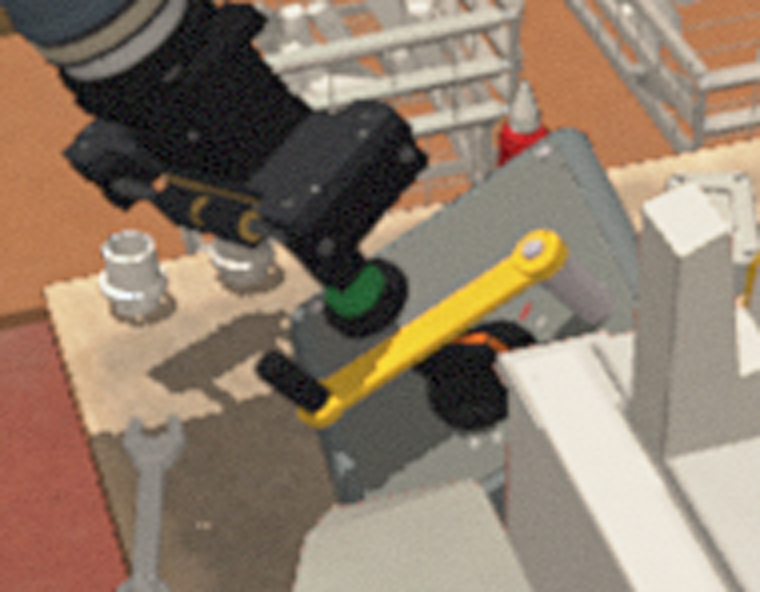

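The fingertips are just above the button, and the gripper body is well clear of the post. I'll press in steps.

Request:
drive_tool --plan '[{"offset":[0,-0.1,0.5],"delta_rot":[0,0,0],"jaw":0},{"offset":[0,-0.1,0.9],"delta_rot":[0,0,0],"jaw":0},{"offset":[0,-0.1,1.2],"delta_rot":[0,0,0],"jaw":0},{"offset":[0,0,1.4],"delta_rot":[0,0,0],"jaw":0},{"offset":[0,0,1.6],"delta_rot":[0,0,0],"jaw":0},{"offset":[0,0,1.8],"delta_rot":[0,0,0],"jaw":0},{"offset":[0,0,1.9],"delta_rot":[0,0,0],"jaw":0},{"offset":[0,0,1.9],"delta_rot":[0,0,0],"jaw":0}]'

```text
time: 18.22
position: [0.513, 0.2565, 0.0753]
tool_rot: [0.598, 0.76, 0.042, 0.249]
ft_force: [-35.0, 11.0, 61.1]
grip_width: 0.0007
```

Run:
```python
from h import *
st(8); d=camera("side")[:,:,::-1]; cv2.imwrite("pics/d17.png",cv2.resize(d[140:300,160:350],None,fx=4,fy=3.7,interpolation=cv2.INTER_CUBIC)); st(8)
```

```text
t 18.22 panel mm [-41.5  93.3  19.1] rot(panel axes, from roll0/tilt) [ 0.3 -0.7 35. ] F [ 5.1 -1.6 71.1] M [-0.8   0.46  0.08] g 0.7 q [ 0.49  0.68  1.88 -1.01  0.5  -0.44]
t 18.27 panel mm [-41.5  93.3  19.1] rot(panel axes, from roll0/tilt) [ 0.3 -0.7 35. ] F [ 4.6 -0.6 70.6] M [-0.71  0.5  -0.01] g 0.4 q [ 0.49  0.68  1.88 -1.01  0.5  -0.44]
```

View pics/d17.png

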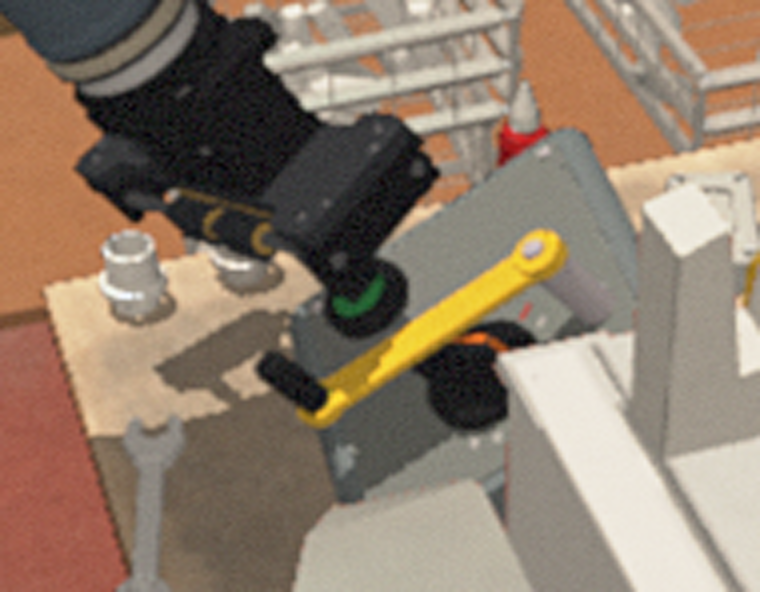

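The tip stalled at 19.1 mm with 71 N, so something bottomed out. I'll back off in small steps and read force against position, to tell whether the button's 6 mm travel was used or the tip hit the housing.

Request:
drive_tool --plan '[{"offset":[0,0,-0.3],"delta_rot":[0,0,0],"jaw":0},{"offset":[0,0,-0.6],"delta_rot":[0,0,0],"jaw":0},{"offset":[0,0,-0.7],"delta_rot":[0,0,0],"jaw":0},{"offset":[0,0,-0.7],"delta_rot":[0,0,0],"jaw":0},{"offset":[0,0,-0.7],"delta_rot":[0,0,0],"jaw":0},{"offset":[0,0,-0.7],"delta_rot":[0,0,0],"jaw":0},{"offset":[0,0,-0.7],"delta_rot":[0,0,0],"jaw":0},{"offset":[0,0,-0.7],"delta_rot":[0,0,0],"jaw":0}]'

```text
time: 18.93
position: [0.5123, 0.2567, 0.0763]
tool_rot: [0.599, 0.76, 0.041, 0.247]
ft_force: [-11.6, 4.4, 21.7]
grip_width: 0.0007
```

```bash
python3 -c "
from h import *
st(8)"
```

```text
t 18.93 panel mm [-41.5  93.3  20.3] rot(panel axes, from roll0/tilt) [ 0.2 -0.4 34.9] F [ 2.3  0.1 24.9] M [-0.16  0.32 -0.04] g 0.7 q [ 0.49  0.68  1.87 -0.99  0.51 -0.45]
```

Request:
drive_tool --plan '[{"offset":[0,0,-0.1],"delta_rot":[0,0,0],"jaw":0},{"offset":[0,0,-0.2],"delta_rot":[0,0,0],"jaw":0},{"offset":[0,0,-0.2],"delta_rot":[0,0,0],"jaw":0},{"offset":[0,0,-0.2],"delta_rot":[0,0,0],"jaw":0},{"offset":[0,0,-0.2],"delta_rot":[0,0,0],"jaw":0},{"offset":[0,0,-0.2],"delta_rot":[0,0,0],"jaw":0},{"offset":[0,0,-0.2],"delta_rot":[0,0,0],"jaw":0},{"offset":[0,0,-0.2],"delta_rot":[0,0,0],"jaw":0}]'

```text
time: 19.6
position: [0.512, 0.2568, 0.0767]
tool_rot: [0.6, 0.76, 0.04, 0.247]
ft_force: [-5.3, 2.0, 10.1]
grip_width: 0.0007
```

```bash
python3 -c "
from h import *
st(8)"
```

```text
t 19.6 panel mm [-41.6  93.3  20.7] rot(panel axes, from roll0/tilt) [ 0.1 -0.3 34.9] F [ 1.1  0.1 11.5] M [-0.03  0.27 -0.03] g 0.7 q [ 0.49  0.68  1.87 -0.99  0.51 -0.46]
```

Request:
drive_tool --plan '[{"offset":[0,0,-0.1],"delta_rot":[0,0,0],"jaw":0},{"offset":[0,0,-0.3],"delta_rot":[0,0,0],"jaw":0},{"offset":[0,0,-0.3],"delta_rot":[0,0,0],"jaw":0},{"offset":[0,0,-0.3],"delta_rot":[0,0,0],"jaw":0},{"offset":[0,0,-0.3],"delta_rot":[0,0,0],"jaw":0},{"offset":[0,0,-0.3],"delta_rot":[0,0,0],"jaw":0},{"offset":[0,0,-0.3],"delta_rot":[0,0,0],"jaw":0},{"offset":[0,0,-0.3],"delta_rot":[0,0,0],"jaw":0}]'

```text
time: 20.27
position: [0.5113, 0.257, 0.0778]
tool_rot: [0.6, 0.76, 0.039, 0.246]
ft_force: [-1.0, 2.2, 4.6]
grip_width: 0.0006
```

```bash
python3 -c "
from h import *
st(8)"
```

```text
t 20.27 panel mm [-41.6  93.2  22.1] rot(panel axes, from roll0/tilt) [ 0.1 -0.2 34.9] F [1.2 1.7 4.8] M [ 0.31  0.21 -0.03] g 0.6 q [ 0.49  0.67  1.87 -0.98  0.51 -0.47]
```

Request:
drive_tool --plan '[{"offset":[0,0,-0.1],"delta_rot":[0,0,0],"jaw":0},{"offset":[0,0,-0.2],"delta_rot":[0,0,0],"jaw":0},{"offset":[0,0,-0.2],"delta_rot":[0,0,0],"jaw":0},{"offset":[0,0,-0.2],"delta_rot":[0,0,0],"jaw":0},{"offset":[0,0,-0.2],"delta_rot":[0,0,0],"jaw":0},{"offset":[0,0,-0.2],"delta_rot":[0,0,0],"jaw":0},{"offset":[0,0,-0.2],"delta_rot":[0,0,0],"jaw":0},{"offset":[0,0,-0.2],"delta_rot":[0,0,0],"jaw":0}]'

```text
time: 20.93
position: [0.5101, 0.2573, 0.0795]
tool_rot: [0.6, 0.76, 0.039, 0.246]
ft_force: [-0.5, 2.4, 2.7]
grip_width: 0.0004
```

```bash
python3 -c "
from h import *
st(8)"
```

```text
t 20.93 panel mm [-41.5  93.1  24.2] rot(panel axes, from roll0/tilt) [ 0.1 -0.2 34.9] F [0.4 2.1 3. ] M [ 0.42  0.33 -0.04] g 0.4 q [ 0.49  0.67  1.87 -0.97  0.52 -0.47]
```

Request:
drive_tool --plan '[{"offset":[0,0,-0.1],"delta_rot":[0,0,0],"jaw":0},{"offset":[0,0,-0.2],"delta_rot":[0,0,0],"jaw":0},{"offset":[0,0,-0.2],"delta_rot":[0,0,0],"jaw":0},{"offset":[0,0,-0.2],"delta_rot":[0,0,0],"jaw":0},{"offset":[0,0,-0.2],"delta_rot":[0,0,0],"jaw":0},{"offset":[0,0,-0.2],"delta_rot":[0,0,0],"jaw":0},{"offset":[0,0,-0.2],"delta_rot":[0,0,0],"jaw":0},{"offset":[0,0,-0.2],"delta_rot":[0,0,0],"jaw":0}]'

```text
time: 21.6
position: [0.509, 0.2574, 0.0811]
tool_rot: [0.6, 0.76, 0.038, 0.246]
ft_force: [-0.2, 0.4, 2.2]
grip_width: 0.0003
```

```bash
python3 -c "
from h import *
st(8)"
```

```text
t 21.6 panel mm [-41.5  92.8  26.2] rot(panel axes, from roll0/tilt) [ 0.  -0.1 34.9] F [1.  0.3 2. ] M [ 0.19  0.44 -0.06] g 0.3 q [ 0.49  0.67  1.87 -0.97  0.52 -0.48]
```

The force falls along a spring line from 4.8 N at 22 mm to 3 N at 24 mm and 2 N at 26 mm. Below 21 mm it goes hard, so the button used its full travel. I'll retract and check everything.

Request:
drive_tool --plan '[{"offset":[0,0,-1],"delta_rot":[0,0,0],"jaw":0},{"offset":[0,0,-3],"delta_rot":[0,0,0],"jaw":0},{"offset":[0,0,-5],"delta_rot":[0,0,0],"jaw":0},{"offset":[0,0,-7],"delta_rot":[0,0,0],"jaw":0},{"offset":[0,0,-9],"delta_rot":[0,0,0],"jaw":0},{"offset":[0,0,-11],"delta_rot":[0,0,0],"jaw":0},{"offset":[0,0,-12],"delta_rot":[0,0,0],"jaw":0},{"offset":[0,0,-12],"delta_rot":[0,0,0],"jaw":0}]'

```text
time: 22.27
position: [0.4587, 0.2867, 0.1881]
tool_rot: [0.6, 0.76, 0.04, 0.247]
ft_force: [0.2, 0.2, 0.5]
grip_width: 0.0008
```

Run:
```python
from h import *
camera("scene"); st(8); W=cam("wrist"); c=camera("wrist")[:,:,::-1]; cv2.imwrite("pics/w18.png",c)
im=camera("side")[:,:,::-1]; cv2.imwrite("pics/d18.png",cv2.resize(im[140:300,160:350],None,fx=4,fy=3.7,interpolation=cv2.INTER_CUBIC))
S=camera("scene")[:,:,::-1]; cv2.imwrite("pics/s18.png",cv2.resize(S[140:290,180:380],None,fx=4,fy=4,interpolation=cv2.INTER_CUBIC))
print(proj(*W,np.array([PD+panelR(YAW)@(np.array(P)/1000) for P in [(-62,0,87),(62,0,56)]])))
```

```text
t 22.32 panel mm [-27.6 102.6 145.6] rot(panel axes, from roll0/tilt) [ 0.1 -0.2 34.9] F [-0.8 -0.4 -0.6] M [ 0.1   0.31 -0.04] g 0.4 q [ 0.6   0.46  1.85 -0.71  0.73 -0.69]
[[198.55547695 125.34444005]
 [135.38816044 244.65137443]]
```

View pics/w18.png

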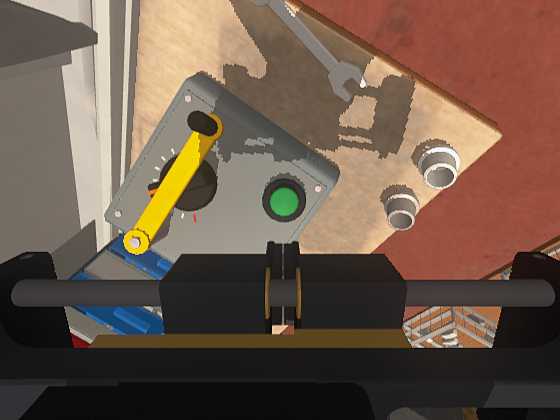

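View pics/d18.png

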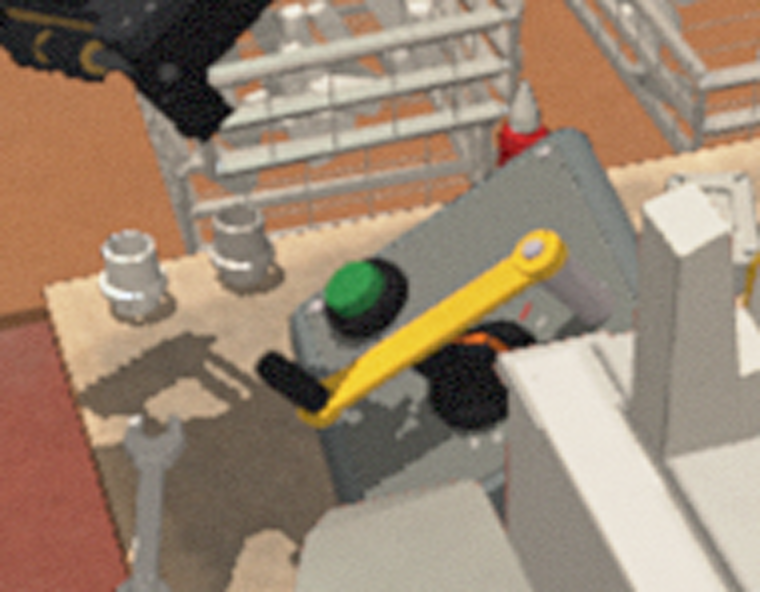

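View pics/s18.png

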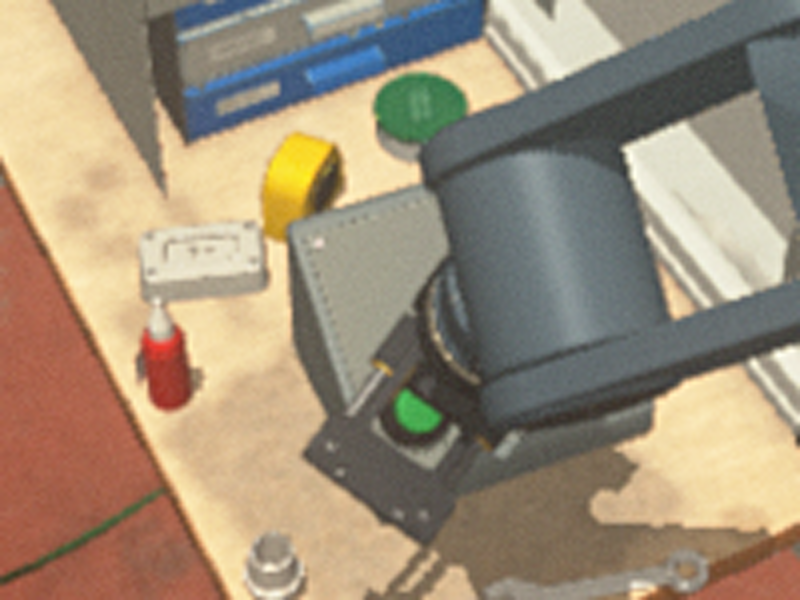

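The keeper lies straight across the dial and the button is back up. The pointer is on its mark, and the bystanders are where they were. I'll hand in.

```bash
python3 -c "
from rig import *
o=get_obs(); print(o['time'],o['ft_force'],abs(o['joint_velocities']).max()); print(hand_in())"
```

```text
22.4667 [-0.44489714  0.30139323 -0.40936185] 0.007734658561061358
the job is handed in; nothing more can be done
None
```

The console is set as asked and the job was handed in at about 22.5 s of the 66 s allowed; no verdict came back.

**What I did, in order**
1. I gripped the post and swung the keeper bar left until it met its stop.
2. I wound the dial anticlockwise from click 1 onto its solid stop. The moment there rose from −0.15 to about −0.5 N·m.
3. I turned the dial clockwise four clicks and let go of it.
4. I swung the keeper back across the dial to its stop, where I read 19 N against it.
5. I pressed the green button until it bottomed, then backed off clear of everything.

**Last checks**
- **Dial:** with the dial released, the pointer read 39° right of up-slope in the wrist camera and 37° in the scene camera. Four clicks is 40°. The side camera read 47°, partly because the orange on the bar's end face skewed it; that is still nearest click four. After the keeper was shut I checked the pointer by eye only.
- **Keeper:** the post showed within about 3–6 px (2–3 mm) of where it should be at the stop, and the force reading agreed.
- **Button:** backing off showed a spring easing over about 6 mm and a hard stop below it, so it went right down. It has sprung back up.
- **Bystanders:** all those in view looked unmoved in the last pictures.

**What went less well**
- **Press force:** it peaked at about 71 N, through the fingertips. I had put the button top about 8 mm too low. That is under the 120 N wrist limit. It is over the 40 N limit for the arm or gripper body, but those stayed clear of the console.
- **Tool angle:** joint 4 reached its range limit once early on. From then on I worked with the tool tilted 8–18° off the panel's normal.

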